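Pin the mug-handle mould shut under the filling spout and hold it

ROBOT

A 6-joint arm with a two-finger parallel gripper is mounted at the origin on the work surface. World frame = base frame: x ahead of the robot, y to its left, z up, the work surface at z = 0. Lengths are in m, angles in rad, forces in N, time in s.
With the tool pointing down it reaches from about 0.35 to 0.975 m from the base axis. Payload 4.9 kg.
Tool frame: the origin (TCP) lies on the mounting face of the last link; the fingertips stand 173 mm ahead of it and the grasp point (between the pads) lies 155 mm ahead of it; z points along the fingers, y is the direction in which the jaws open and shut (so a half turn about z gives the same grasp; the last joint's range is limited). The gripper opens to 85 mm and grips with 20 to 120 N. Pads are 22 mm wide; open, the fingers measure 114 mm over their backs; the gripper's body (76 mm by 85 mm) begins 54 mm behind the grasp point. The pads swing forward as they close: fully open they stand 13 mm farther back than shut.
Start: joints at [-1.253, 0.053, 1.613, -0, 1.476, -0.119], TCP at [0.264, -0.566, 0.405] pointing down, gripper open.
Joint ranges: [-3.01, 3.01], [-1.01, 2.22], [0.06, 2.58], [-1.02, 4.17], [0.09, 2.62], [-3.14, 3.14]. Speed limits (rad/s): [2.57, 2.57, 3.14, 3.14, 3.14, 3.14].

INTERFACE

Orientations are given as a rotation vector (axis times angle).
In Python, from station import ctrl gives the robot as it stands. The module is installed in compiled form; this text tells all that it offers.
- The arm moves only by the tool jog_arm, never from a script. Its argument "steps" is a list of rows, each a list of 2 entries, a list of its own where there are three numbers: the shift along the tool's x, y, z in cm, then the turn, a rotation vector about the tool's x, y, z in degrees. In form: [[[tx, ty, tz], [rx, ry, rz]], ...]. A call has 1 to 8 rows; each row shifts and turns the pose as measured when the row begins, along the tool's axes as they then stand; what a row does not reach is not made up. A row lasts 1/10 s, in which the tool goes at most 50 mm and 8.59 degrees, less where a joint would pass 70% of its speed; a pose out of reach is approached as far as the arm can. A call is refused whole if a number of a shift passes 5 or a number of a turn 8.59, either way. A call with a gripper value outside its range is refused whole. "fingers" is the gripper command: -1 is shut, 1 is fully open, values between are in proportion, set as the call begins (left out, the last holds). The fingers move at their own pace and stop on an object; "grip_force" is the grip in N (left out, the last holds). Time passes only in rows, so rows that do not move let the fingers close. It gives the time, the measured TCP pose, the force and the opening at its end, in the units of the state.
- ctrl.get_obs(): the state, without advancing time (a new reading comes with each control period).
- ctrl.get_image(name): name is "side" or "top" or "wrist"; returns the picture (384x512x3 uint8, red, green, blue); there is no depth.
- ctrl.camera_info(name): a dict with "K" (3x3 intrinsics, pixels), "camera_from_world" (4x4, takes a point from world to camera coordinates). Camera axes: x right, y up, looking along -z (the intrinsics and any distortion apply to the point x, -y, -z); pixel columns grow to the right and rows downward; lengths in m; the calibration is good to about 2 mm. A picture is of the moment at which its call begins: read the wrist's pose just before it. camera_info takes no time and is no camera call; for the wrist camera it gives the pose at the moment of the call.
- ctrl.finish_job(): hands the job in, once; it reports no verdict.
The state is a dict: "t": time; "q": joint angles; "dq": joint speeds; "effort": joint torques, N m; "tool_pos": TCP position; "tool_rot": TCP orientation; "contact_force": force on the tool from outside, world axes, zero at the start; "wrist_torque": the same for the moment, N m; "opening": finger opening in m.
Only numpy, scipy, OpenCV 4.12 (cv2) and the standard library are available. Lean on these libraries where they do the work, as an engineer would, in place of code of your own. Each camera call takes 0.05 s, during which the arm holds its last target.

TASK

Get the hinged mug-handle mould ready for casting: slide it along its rails until its pour hole sits right under the tip of the filling spout, swing its open half fully shut, and push the steel locking pin from the tool block down through the lined-up lugs at its front until its collar seats. Then grip the two halves together across the front of the mould and finish like that, still squeezing them shut under the spout and not letting go. Leave the other things on the bench where they are.

Things in the scene. Friction and masses are not known exactly. Their poses are not given: they have to be found in the camera images.
- fixed_half: Mould's fixed half, on the carriage: plaster in an aluminium case. Origin: mid-length, in the parting plane, 32 mm above the bench; z up, +x along the rails away from the robot. Block: x -70..70, y 0..28, z 0..101 mm. Vertical hinge axis at x 82, y 0. Front (-x): two steel lugs, x -104..-80, y -12..12, at z 24..38 and 58..70. Shut, both halves are 56 mm thick (y -28..28).
- swing_half: The swinging half, mirror image of the fixed one (y -28..0 mm in its own frame, same origin and axes; one front lug at z 40..56 that comes between the other two). Shut, its frame coincides with fixed_half's; open, it is turned about the hinge axis (x 82, y 0 mm in both frames) so that its front stands off to the robot's right (-y). 0.45 kg.
- leaf (a joint): Hinge of the swinging half: 0 = shut (a stop), grows to 1.2 rad as it opens; starts at 0.45 to 0.8. Stays where it is left; about 1 N at its front end moves it. A finger left between the halves would be trapped: push on the outer face.
- carriage (a joint): Slide of the carriage (165 x 90 mm) that carries the mould, m: 0 = stop nearest the robot, 0.115 = far stop, grows along +x of fixed_half. Starts at 0 to 0.045; the pour hole comes under the spout at about 0.08 to 0.10, with no stop there (compare the points pour_hole and spout_tip). Stays where it is left; about 3 N moves it.
- pour_hole (a point): Centre of the pour hole's mouth in the mould's top, on the parting line (opening 26 x 24 mm when shut), 133 mm above the bench; at x 35, y 0, z 101 mm in fixed_half.
- spout_tip (a point): Lower end of the fixed filling spout: brass nozzle, 12 mm across at the tip, 14 mm above the mould's top and in its parting plane, so only the carriage must move to line up. Widens to 24 mm and rises to a 20 mm pipe at 208 mm (valve lever to 245 mm) that runs left and slightly away from the robot to a standpipe 170 mm off.
- pin_hole (a point): Mouth of the vertical pin hole: centre of the upper lug's top face, 102 mm above the bench; at x -92, y 0, z 70 mm in fixed_half. 12 mm across, through all three lugs (down to z 24 mm) when the mould is shut. The mould's front face is 22 mm away in +x and 31 mm higher, so have the fingers on either side in y.
- lock_pin: Steel locking pin, standing in a hole of the wooden tool block at the start: the plain metal one, with a round grooved knob. Origin at its tip; z up its axis. Shaft 10 mm across and 58 mm long with a tapered nose (7 mm), then a collar 22 mm across (58 to 63 mm above the tip), then the knob 16 mm across (63 to 97 mm above the tip). 70 g.
- pin_collar (a point): On the lock pin's axis, at the underside of its collar, 58 mm above the tip. Seated, it lies on the pin hole's mouth.
- tool_block: Wooden block 130 x 50 x 66 mm (x, y, z), fixed, left or right of the mould; origin at the centre of its underside. Three 12 mm holes in a row along its x, 45 mm apart; pin and modelling tools stand in them, in any order, so grip across the row (along the block's y).
- needle_tool: Bystander in the tool block: wooden handle with a thin needle, up to 129 mm above the bench; origin at its foot.
- loop_tool: Bystander in the tool block: dark wooden handle with a wire loop, up to 128 mm above the bench; origin at its foot.
- glaze_jar: Bystander: closed grey jar, 80 mm across, 85 mm high; origin at the centre of its underside.
- mug: Bystander: cream-coloured unglazed mug without a handle, 80 mm across, 95 mm high; origin at the centre of its underside.
- tape_roll: Bystander: black ring of tape, 92 mm across, 12 mm high, lying flat; origin at the centre of its underside.
- brush: Bystander: brush lying on the bench; origin on its length.
Mind the look-alikes: they are no part of the job. What is shaped like the part that bears spout_tip but blue is not meant.

How it is judged:
On the way, in this order (a step that is already met when the one before it is completed fails the run):
1. the halves are swung together (value of joint leaf below 0.05 rad), for 0.2 s.
2. the locking pin is down through the lugs, its collar seated (value of joint leaf below 0.05 rad and z of pin_collar in the frame of pin_hole below 0.004 m and horizontal distance between pin_collar and pin_hole below 0.004 m and angle between lock_pin's own z axis and vertical below 0.08 rad), for 0.2 s.
At the end, for the whole second after the job is handed in: Still held: fingers press each half with over 8 N, hinge under 0.012 rad; pin upright within 0.08 rad in the lugs, collar within 4 mm of the upper lug's face and of the hole's axis; pour hole within 6 mm of the spout's axis, carriage at rest (value of joint leaf below 0.012 rad and z of pin_collar in the frame of pin_hole below 0.004 m and horizontal distance between pin_collar and pin_hole below 0.004 m and angle between lock_pin's own z axis and vertical below 0.08 rad and horizontal distance between pour_hole and spout_tip below 0.006 m and contact force between the fingers and swing_half above 8 N and contact force between the fingers and fixed_half above 8 N and linear speed of fixed_half below 0.01 m/s); the arm keeps its last pose, push and grip.
It fails at once if a bystander is shoved more than 40 mm or knocked over ((distance of glaze_jar from where it was at the start of the episode above 0.04 m or angle between glaze_jar's own z axis and vertical above 0.5 rad) or (distance of mug from where it was at the start of the episode above 0.04 m or angle between mug's own z axis and vertical above 0.5 rad) or (distance of tape_roll from where it was at the start of the episode above 0.04 m or angle between tape_roll's own z axis and vertical above 0.5 rad) or (distance of needle_tool from where it was at the start of the episode above 0.04 m or angle between needle_tool's own z axis and vertical above 0.5 rad) or (distance of loop_tool from where it was at the start of the episode above 0.04 m or angle between loop_tool's own z axis and vertical above 0.5 rad) or distance of brush from where it was at the start of the episode above 0.04 m).
It also fails if it takes over 72 s, if anything falls off the work surface, if the arm or the gripper's body presses on something with over 40 N, if the wrist force passes 120 N, or if a joint passes its speed limit or range.

## Working session

There is one attempt and no reset: what is moved stays moved. The work goes in short steps, Python scripts to look and compute and a tool call to move; the robot and the scene stay as the last step left them, time stands still between calls to the robot, and variables do not carry over. Pictures are saved under pics/ and viewed, and the job is handed in when it is done.

Besides the shell and the picture viewer there is one more tool, called by a JSON object that holds its "fn" and its "kwargs", one argument or row to a line. jog_arm: Moves the arm, as the interface text tells. Its arguments: {"type":"object","properties":{"steps":{"type":"array","items":{"type":"array"}},"fingers":{"type":"number"},"grip_force":{"type":"number"}},"required":["steps"]}

```bash
mkdir -p pics; ls
cat > h.py <<'E'
import numpy as np,cv2
from station import ctrl
from scipy.spatial.transform import Rotation as R
def snap(n,f):
    ci=ctrl.camera_info(n); im=ctrl.get_image(n)
    cv2.imwrite('pics/'+f+'.png',cv2.cvtColor(im,cv2.COLOR_RGB2BGR)); np.savez('pics/'+f+'.npz',K=ci['K'],T=ci['camera_from_world'])
    return im
def cam(f):
    d=np.load('pics/'+f+'.npz'); return d['K'],d['T']
def ray(f,u,v):
    K,T=cam(f); d=np.linalg.inv(K)@[u,v,1]; d=np.array([d[0],-d[1],-d[2]])
    Rm=T[:3,:3]; return -Rm.T@T[:3,3], Rm.T@d
def onz(f,u,v,z):
    o,d=ray(f,u,v); return o+d*(z-o[2])/d[2]
def proj(f,p):
    K,T=cam(f); c=T[:3,:3]@np.array(p)+T[:3,3]; c=K@[c[0],-c[1],-c[2]]; return c[:2]/c[2]
def tri(f1,p1,f2,p2):
    a,d=ray(f1,*p1); b,e=ray(f2,*p2); d/=np.linalg.norm(d); e/=np.linalg.norm(e)
    s=np.linalg.lstsq(np.stack([d,-e],1),b-a,rcond=None)[0]; x=a+d*s[0]; y=b+e*s[1]
    return (x+y)/2,np.linalg.norm(x-y)
E
python3 - <<'E'
from h import *
o=ctrl.get_obs(); print(o)
for n in('side','top','wrist'):
    snap(n,n+'0'); print(ctrl.camera_info(n))
E
```

```text
pics
{'t': 0.0, 'q': array([-1.25299924e+00,  5.33680387e-02,  1.61430134e+00,  7.83062259e-06,
        1.47599966e+00, -1.19047844e-01]), 'dq': array([-4.64476958e-04, -1.96777545e-03,  2.86241374e-05, -4.30354966e-04,
        8.05021882e-04, -1.06484789e-03]), 'effort': array([-1.36264807e-03, -3.93678117e+01, -3.70178640e+01, -2.14843853e-04,
        7.01169643e-03,  6.19955287e-06]), 'tool_pos': array([ 0.26431625, -0.56606204,  0.40345133]), 'tool_rot': array([-3.06493241e+00, -6.80302183e-01,  3.11197125e-04]), 'contact_force': array([ 0.17723597, -0.41197491,  1.2736245 ]), 'wrist_torque': array([0.03896726, 0.05496372, 0.00647876]), 'opening': 0.08522173706395639}
{'K': array([[386.79637138,   0.        , 259.10838092],
       [  0.        , 386.79637138, 191.27061116],
       [  0.        ,   0.        ,   1.        ]]), 'camera_from_world': array([[ 0.98103449, -0.19368854,  0.00748918, -0.42205845],
       [ 0.11608441,  0.618033  ,  0.77753432, -0.17582025],
       [-0.15522805, -0.76191861,  0.6287959 , -1.2015672 ],
       [ 0.        ,  0.        ,  0.        ,  1.    
[... 164 characters left out ...]
 ]]), 'camera_from_world': array([[-0.0163774 , -0.99966701,  0.0199412 ,  0.02568132],
       [ 0.99477622, -0.01428103,  0.10107582, -0.46789277],
       [-0.10075738,  0.02149239,  0.99467886, -1.65911539],
       [ 0.        ,  0.        ,  0.        ,  1.        ]])}
{'K': array([[315.38263952,   0.        , 259.77912846],
       [  0.        , 315.38263952, 191.99185374],
       [  0.        ,   0.        ,   1.        ]]), 'camera_from_world': array([[ 0.42287499, -0.90618691, -0.00142534, -0.623324  ],
       [ 0.86756779,  0.40530655, -0.28818872,  0.03922053],
       [ 0.26173054,  0.12063122,  0.95757257, -0.37803283],
       [ 0.        ,  0.        ,  0.        ,  1.        ]])}
```

View pics/side0.png

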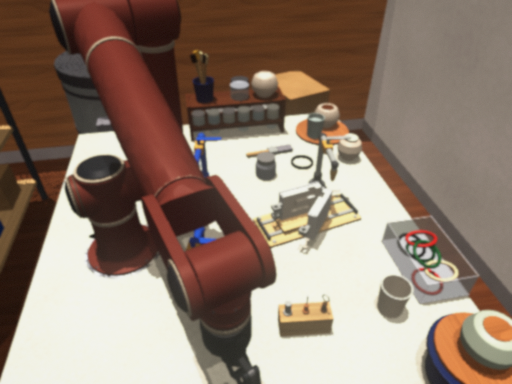

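View pics/top0.png

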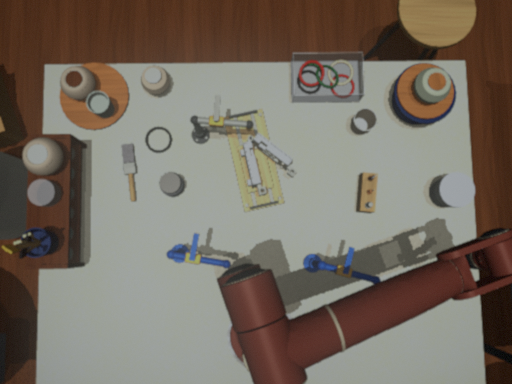

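View pics/wrist0.png

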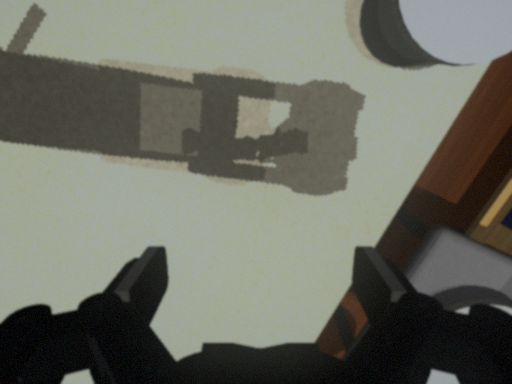

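Run:
```python
import cv2
a=cv2.imread('pics/top0.png')[90:220,180:310]; cv2.imwrite('pics/z1.png',cv2.resize(a,(600,600),interpolation=cv2.INTER_CUBIC))
a=cv2.imread('pics/side0.png')[120:260,240:380]; cv2.imwrite('pics/z2.png',cv2.resize(a,(600,600),interpolation=cv2.INTER_CUBIC))
a=cv2.imread('pics/top0.png')[155:225,335:405]; b=cv2.imread('pics/side0.png')[280:350,270:340]
cv2.imwrite('pics/z3.png',cv2.hconcat([cv2.resize(x,(400,400),interpolation=cv2.INTER_CUBIC) for x in (a,b)]))
```

```text
(no output)
```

View pics/z1.png

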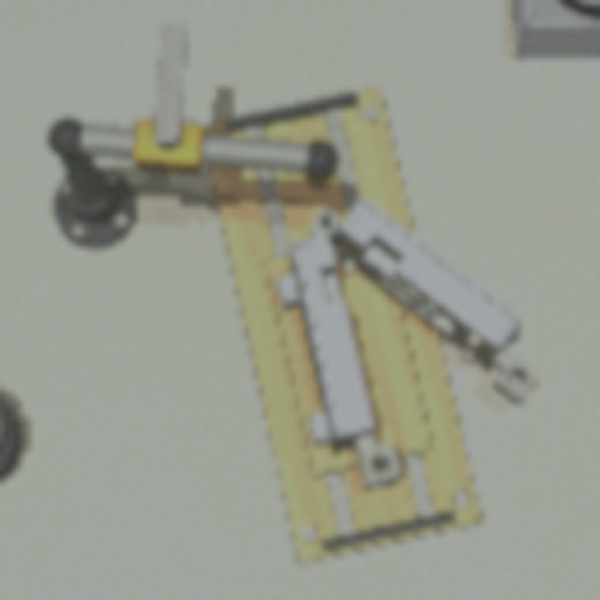

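View pics/z2.png

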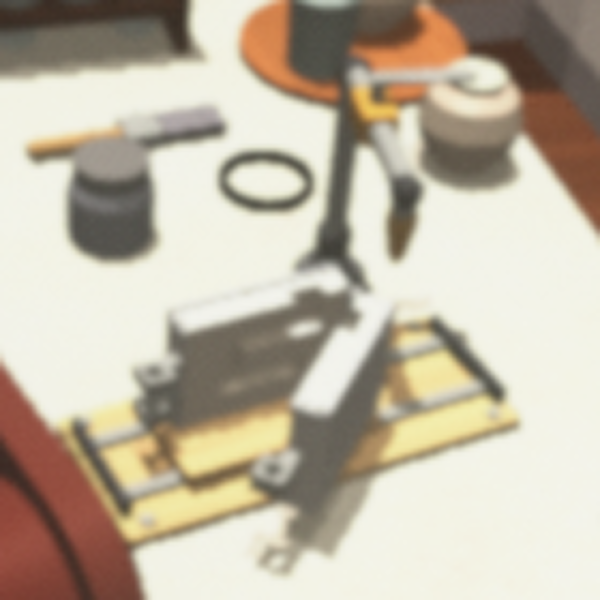

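View pics/z3.png

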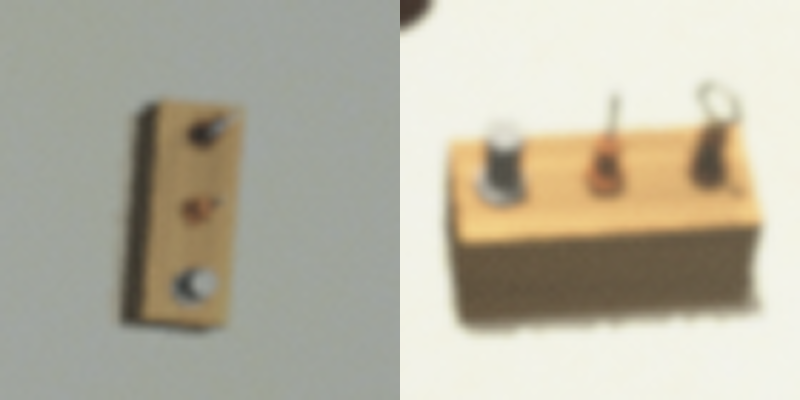

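Run:
```python
from h import *
z1=lambda x,y:(180+x*13/60-.5+.1,90+y*13/60-.4)
z2=lambda x,y:(240+x*14/60-.4,120+y*14/60-.4)
P=lambda *a:print(*[np.round(x,4) for x in a])
ph=onz('top0',*z1(380,463),.102);P('pinhole top',ph)
P('pinhole side',onz('side0',*z2(158,372),.102))
P('knob', onz('top0',335+200*.175-.4,155+285*.175-.4,.105), onz('side0',270+105*.175-.4,280+130*.175-.4,.105), tri('top0',(369.6,204.5),'side0',(288,302.3)))
P('spout', onz('side0',*z2(399,257),.147))
P('elbow top',onz('top0',*z1(322,158),.208), onz('side0',*z2(405,190),.208))
# base plate corners z~0.01
for c in [(300,562),(482,518),(225,105),(380,88)]: P('plate',onz('top0',*z1(*c),.012))
# fixed half top corners z .133
for c in [(335,440),(374,432),(295,255),(330,225),(395,240)]: P('fix',onz('top0',*z1(*c),.133))
for c in [(370,195),(520,325),(497,350)]: P('swing',onz('top0',*z1(*c),.133))
P('swlug',onz('top0',*z1(513,383),.088))
for c in [(160,100),(245,105),(145,318),(225,326)]: P('block',onz('top0',335+c[0]*.175,155+c[1]*.175,.066))
```

```text
Traceback (most recent call last):
numpy._core._exceptions._UFuncNoLoopError: ufunc 'multiply' did not contain a loop with signature matching types (dtype('<U11'), dtype('float64')) -> None
```

Run:
```python
from h import *
np.set_printoptions(precision=4,suppress=True)
z1=lambda x,y:(180+x*13/60-.5+.1,90+y*13/60-.4)
z2=lambda x,y:(240+x*14/60-.4,120+y*14/60-.4)
P=print
ph=onz('top0',*z1(380,463),.102);P('pinhole top',ph)
P('pinhole side',onz('side0',*z2(158,372),.102))
P('knob', onz('top0',335+200*.175-.4,155+285*.175-.4,.105), onz('side0',270+105*.175-.4,280+130*.175-.4,.105), tri('top0',(369.6,204.5),'side0',(288,302.3)))
P('spout', onz('side0',*z2(399,257),.147))
P('elbow top',onz('top0',*z1(322,158),.208), onz('side0',*z2(405,190),.208))
for c in [(300,562),(482,518),(225,105),(380,88)]: P('plate',onz('top0',*z1(*c),.012))
for c in [(335,440),(374,432),(295,255),(330,225),(395,240)]: P('fix',onz('top0',*z1(*c),.133))
for c in [(370,195),(520,325),(497,350)]: P('swing',onz('top0',*z1(*c),.133))
P('swlug',onz('top0',*z1(513,383),.088))
for c in [(160,100),(245,105),(145,318),(225,326)]: P('block',onz('top0',335+c[0]*.175,155+c[1]*.175,.066))
```

```text
pinhole top [ 0.4771 -0.0082  0.102 ]
pinhole side [ 0.4824 -0.0107  0.102 ]
knob [ 0.4242 -0.3576  0.105 ] [ 0.429  -0.3595  0.105 ] (array([ 0.4268, -0.3584,  0.1038]), np.float64(0.00522847926389852))
spout [0.676  0.0332 0.147 ]
elbow top [0.6705 0.0309 0.208 ] [0.6726 0.0338 0.208 ]
plate [0.4142 0.0489 0.012 ]
plate [ 0.4449 -0.0869  0.012 ]
plate [0.7611 0.1005 0.012 ]
plate [ 0.773 -0.017  0.012]
fix [0.4901 0.0238 0.133 ]
fix [ 0.4953 -0.0033  0.133 ]
fix [0.6204 0.0496 0.133 ]
fix [0.6414 0.0249 0.133 ]
fix [ 0.6302 -0.0203  0.133 ]
swing [ 0.6624 -0.0034  0.133 ]
swing [ 0.569  -0.1063  0.133 ]
swing [ 0.5516 -0.0899  0.133 ]
swlug [ 0.5349 -0.1049  0.088 ]
block [ 0.5351 -0.3498  0.066 ]
block [ 0.5315 -0.3998  0.066 ]
block [ 0.4071 -0.336   0.066 ]
block [ 0.4017 -0.3827  0.066 ]
```

```bash
cat >> h.py <<'E'
def pose():
    o=ctrl.get_obs(); return np.array(o['tool_pos']),R.from_rotvec(o['tool_rot']).as_matrix(),o
def head(Rm): return np.arctan2(Rm[1,0],Rm[0,0])
def go(p,h):
    """shift in tool cm, total, and turn deg about tool z to bring TCP to p, heading h; plus tilt info"""
    t,Rm,o=pose()
    T=np.array([[np.cos(h),np.sin(h),0],[np.sin(h),-np.cos(h),0],[0,0,-1]])
    rv=np.degrees(R.from_matrix(Rm.T@T).as_rotvec())
    s=Rm.T@(np.array(p)-t)*100
    n=max(1,int(np.ceil(max(np.linalg.norm(s)/5,np.linalg.norm(rv)/8.5))))
    print('t',round(o['t'],2),'shift',np.round(s,2),'turn',np.round(rv,2),'n',n,'per row(first)',np.round(s/n,2),np.round(rv/n,2))
E
python3 - <<'E'
from h import *
t,Rm,o=pose(); ci=ctrl.camera_info('wrist'); T=ci['camera_from_world']
c=-T[:3,:3].T@T[:3,3]; print('cam in tool',Rm.T@(c-t),'view dir tool',Rm.T@(-T[2,:3]),head(Rm))
go([.52,-.06,.46],.437)
E
```

```text
cam in tool [ 0.0712495  -0.00086645  0.03137003] view dir tool [-2.88346063e-01  8.68343140e-05  9.57526261e-01] 0.43679536976459643
t 0.15 shift [ 44.58 -35.05  -5.56] turn [-0.09 -0.01 -0.01] n 12 per row(first) [ 3.71 -2.92 -0.46] [-0.01 -0.   -0.  ]
```

{"fn": "jog_arm", "kwargs": {
  "steps": [
    [[3.8,-2.9,-0.7],[0,0,0]],
    [[3.8,-2.9,-0.7],[0,0,0]],
    [[3.8,-2.9,-0.7],[0,0,0]],
    [[3.8,-2.9,-0.7],[0,0,0]],
    [[3.8,-2.9,-0.7],[0,0,0]],
    [[3.8,-2.9,-0.7],[0,0,0]],
    [[3.8,-2.9,-0.7],[0,0,0]],
    [[3.8,-2.9,-0.7],[0,0,0]]
  ],
  "fingers": -1
}}

```text
t: 0.95
tool_pos: [0.4446, -0.2204, 0.457]
tool_rot: [-3.062, -0.66, 0.003]
contact_force: [0.5, -0.5, -1.1]
opening: 0.0003
```

Run:
```python
from h import *
t,Rm,o=pose();print(t,o['contact_force'],o['opening'])
go([.57,-.02,.48],.25)
```

```text
[ 0.44460163 -0.22038027  0.4569849 ] [ 0.51862789 -0.46747892 -1.07010632] 0.0002755149963881656
t 0.95 shift [ 19.68 -13.11  -2.19] turn [-0.52  0.06 10.01] n 5 per row(first) [ 3.94 -2.62 -0.44] [-0.1   0.01  2.  ]
```

{"fn": "jog_arm", "kwargs": {
  "steps": [
    [[3.9,-2.6,-0.5],[0,0,2.5]],
    [[4,-2.4,-0.5],[0,0,2.5]],
    [[4.1,-2.2,-0.5],[0,0,2.5]],
    [[4.2,-2.0,-0.5],[0,0,2.5]],
    [[2,-1,-0.3],[0,0,0]],
    [[0,0,0],[0,0,0]]
  ]
}}

```text
t: 1.55
tool_pos: [0.5855, -0.0501, 0.4818]
tool_rot: [-3.109, -0.392, 0.002]
contact_force: [-0.7, -1.1, -0.9]
opening: -0.0001
```

Run:
```python
from h import *
snap('wrist','w1'); snap('top','t1'); snap('side','s1')
t,Rm,o=pose();print(t,head(Rm))
```

```text
[ 0.58379475 -0.05250505  0.4813332 ] 0.24715347190601014
```

View pics/w1.png

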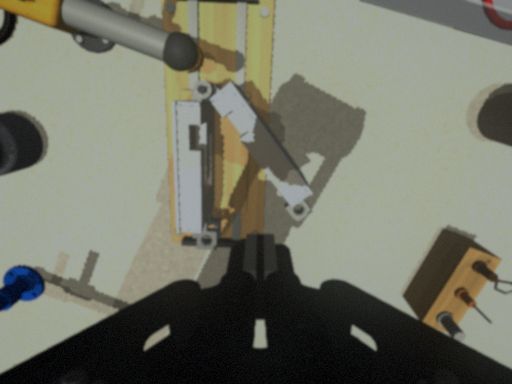

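Run:
```python
import cv2
a=cv2.imread('pics/w1.png')[60:260,140:340]; cv2.imwrite('pics/z4.png',cv2.resize(a,(600,600),interpolation=cv2.INTER_CUBIC))
a=cv2.imread('pics/s1.png'); cv2.imwrite('pics/z5.png',cv2.resize(a[120:240,240:380],(700,600),interpolation=cv2.INTER_CUBIC))
```

```text
(no output)
```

View pics/z4.png

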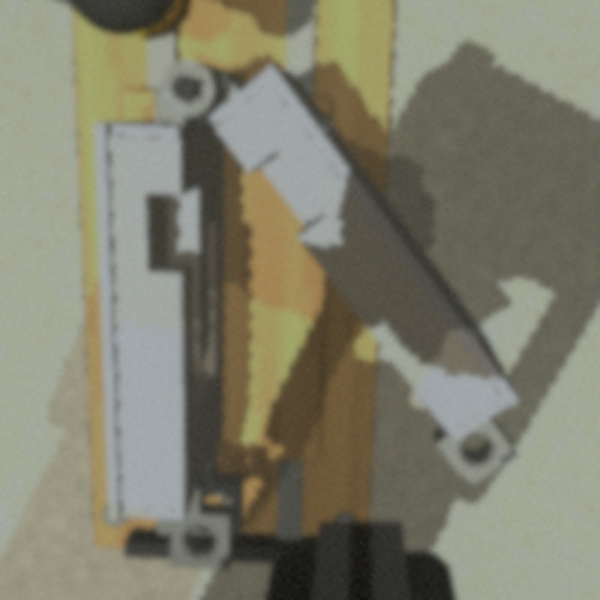

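View pics/z5.png

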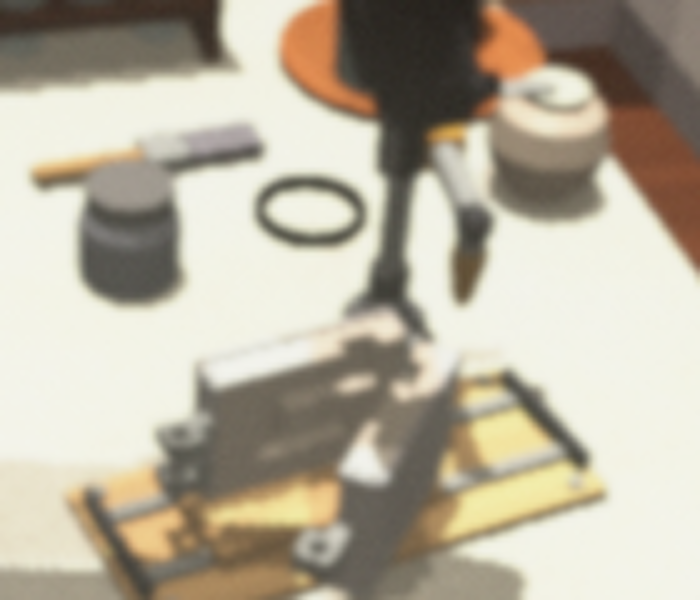

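Run:
```python
from h import *
np.set_printoptions(precision=4,suppress=True)
w=lambda x,y:(140+x/3-.33,60+y/3-.33)
f=lambda x,y,z:onz('w1',*w(x,y),z)
a=f(182,125,.133);b=f(184,520,.133);ph=f(198,541,.102)
print('edge',a,b,np.linalg.norm(a-b),np.arctan2(*(a-b)[1::-1])); 
c=f(107,125,.133);d=f(120,520,.133);print('outer',c,d,np.arctan2(*(c-d)[1::-1]),np.linalg.norm(a-c))
print('ph',ph,'swlug',f(477,448,.088))
p=f(270,65,.133);q=f(518,400,.133);print('sw outer',p,q,np.linalg.norm(p-q),np.arctan2(*(p-q)[1::-1]))
th=np.arctan2(*(a-b)[1::-1]); X=np.array([np.cos(th),np.sin(th),0])
print('from ph: pour',ph+X*.127,'from edge', (a+b)/2+X*.035)
print('hinge',ph+X*.174)
print('spout side',onz('s1',332.5,179.8,.147))
```

```text
edge [0.6354 0.0255 0.133 ] [ 0.4994 -0.0023  0.133 ] 0.13883445675015266 0.20162446417372612
outer [0.6294 0.049  0.133 ] [0.4935 0.0204 0.133 ] 0.20771358853552696 0.024271148531703986
ph [ 0.4767 -0.0067  0.102 ] swlug [ 0.5387 -0.1072  0.088 ]
sw outer [0.6603 0.002  0.133 ] [ 0.5738 -0.1067  0.133 ] 0.1389976471346712 0.8984379541476113
from ph: pour [0.6011 0.0188 0.102 ] from edge [0.6017 0.0186 0.133 ]
hinge [0.6471 0.0282 0.102 ]
spout side [0.675  0.0322 0.147 ]
```

Run:
```python
from h import *
go([.608,-.115,.32],.90)
```

```text
t 1.7 shift [ 0.84  6.78 16.08] turn [ -0.47  -0.08 -37.41] n 5 per row(first) [0.17 1.36 3.22] [-0.09 -0.02 -7.48]
```

{"fn": "jog_arm", "kwargs": {
  "steps": [
    [[0.1,1.4,1.5],[0,0,-7.5]],
    [[0,1.4,3],[0,0,-7.5]],
    [[-0.2,1.3,3],[0,0,-7.5]],
    [[-0.4,1.3,3],[0,0,-7.5]],
    [[-0.5,1.3,3],[0,0,-7.5]],
    [[0,0,0],[0,0,0]]
  ]
}}

```text
t: 2.3
tool_pos: [0.6033, -0.125, 0.3438]
tool_rot: [-2.813, -1.389, -0.003]
contact_force: [0.5, -0.5, -0.7]
opening: -0.0004
```

Run:
```python
from h import *
go([.608,-.109,.258],.90)
```

```text
t 2.3 shift [ 1.52 -0.57  8.58] turn [-0.19 -0.23  0.99] n 2 per row(first) [ 0.76 -0.28  4.29] [-0.09 -0.11  0.5 ]
```

{"fn": "jog_arm", "kwargs": {
  "steps": [
    [[0.8,-0.3,3],[0,0,0.5]],
    [[0.8,-0.3,3],[0,0,0.5]],
    [[0,0,2],[0,0,0]],
    [[0,0,0.6],[0,0,0]],
    [[0,0,0],[0,0,0]]
  ]
}}

```text
t: 2.8
tool_pos: [0.6071, -0.112, 0.2632]
tool_rot: [2.842, 1.337, 0.012]
contact_force: [-0.3, -0.1, 0.7]
opening: -0.0001
```

Run:
```python
from h import *
snap('side','s2')
im=cv2.imread('pics/s2.png');cv2.imwrite('pics/z6.png',cv2.resize(im[120:290,220:400],(720,600+0),interpolation=cv2.INTER_CUBIC))
H=np.array([.647,.028]); 
t,Rm,o=pose(); print(t,head(Rm),o['contact_force'])
# arc: tool local offset target
def w(leaf,lx=-.132,ly=-.0425):
    a=.2016+leaf; return H+np.array([lx*np.cos(a)-ly*np.sin(a),lx*np.sin(a)+ly*np.cos(a)])
prev=t[:2];ph=head(Rm)
for lf in [.7,.6,.5,.4,.3,.2,.1,.05,.02,0]:
    p=w(lf);d=p-prev;print(lf,p,'tool shift cm',np.round(100*(d[0]*np.cos(ph)+d[1]*np.sin(ph)),2),np.round(100*(d[0]*np.sin(ph)-d[1]*np.cos(ph)),2)); prev=p;ph=.2016+lf
```

```text
[ 0.60731744 -0.11211034  0.26386757] 0.879654522537301 [-0.43787856  0.4621427   0.62586162]
0.7 [ 0.59844665 -0.10189543] tool shift cm 0.22 -1.33
0.6 [ 0.58572131 -0.09639924] tool shift cm -0.36 -1.34
0.5 [ 0.57360825 -0.08966011] tool shift cm -0.36 -1.34
0.4 [ 0.56222849 -0.08174534] tool shift cm -0.36 -1.34
0.3 [ 0.55169574 -0.07273405] tool shift cm -0.36 -1.34
0.2 [ 0.54211524 -0.06271625] tool shift cm -0.36 -1.34
0.1 [ 0.53358271 -0.05179204] tool shift cm -0.36 -1.34
0.05 [ 0.52973652 -0.04602382] tool shift cm -0.2 -0.67
0.02 [ 0.5275689  -0.04247313] tool shift cm -0.12 -0.4
0 [ 0.52618342 -0.04007057] tool shift cm -0.08 -0.26
```

View pics/z6.png

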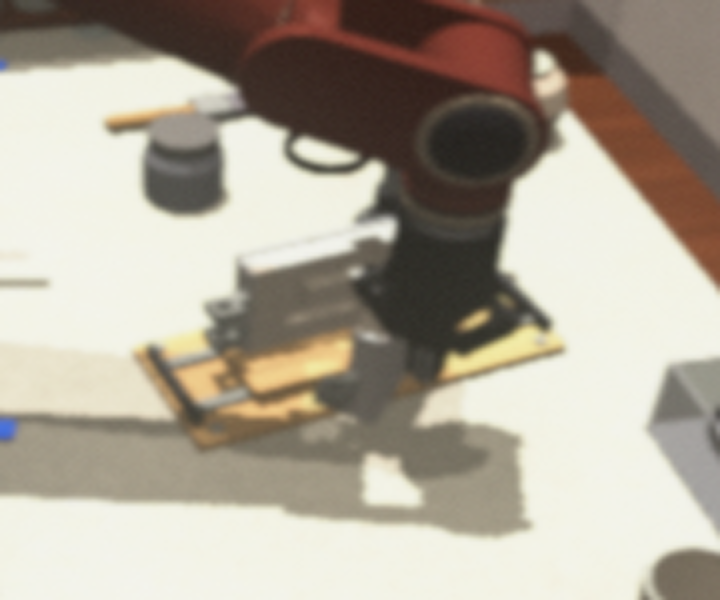

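{"fn": "jog_arm", "kwargs": {
  "steps": [
    [[0.2,-0.9,0.3],[0,0,0]],
    [[-0.2,-1.0,0],[0,0,4]],
    [[-0.3,-1.0,0],[0,0,4.5]],
    [[-0.3,-1.0,0],[0,0,4.5]],
    [[-0.3,-1.0,0],[0,0,4.5]],
    [[-0.3,-1.0,0],[0,0,4.5]],
    [[-0.3,-1.0,0],[0,0,4.5]],
    [[0,0,0],[0,0,0]]
  ]
}}

```text
t: 3.65
tool_pos: [0.5512, -0.0683, 0.2753]
tool_rot: [3.067, 0.611, 0.048]
contact_force: [-0.1, 0.2, 0.1]
opening: -0.0001
```

```bash
cat > arc.py <<'E'
from h import *
H=np.array([.647,.028]); 
t,Rm,o=pose()
a=head(Rm); d=t[:2]-H
print('t',o['t'],'leaf by heading',a-.2016,'local',d[0]*np.cos(a)+d[1]*np.sin(a),-d[0]*np.sin(a)+d[1]*np.cos(a),o['contact_force'])
a=.2016
print('mould-frame offset',d[0]*np.cos(a)+d[1]*np.sin(a)+.082,-d[0]*np.sin(a)+d[1]*np.cos(a))
E
python3 arc.py
```

```text
t 3.65 leaf by heading 0.19210403683654054 local -0.12547609744549676 -0.0522061802140595 [-0.07524815  0.20283249  0.07459169]
mould-frame offset -0.03120047984210117 -0.07520231144195437
```

Run:
```python
from h import *
snap('side','s3');snap('wrist','w3')
im=cv2.imread('pics/s3.png');cv2.imwrite('pics/z7.png',cv2.hconcat([cv2.resize(im[140:290,240:390],(400,400),interpolation=cv2.INTER_CUBIC),cv2.resize(cv2.imread('pics/w3.png'),(400,400))]))
go([.55,-.065,.262],.4)
```

```text
t 3.75 shift [-0.06 -0.47  1.34] turn [ 1.16 -1.61 -0.3 ] n 1 per row(first) [-0.06 -0.47  1.34] [ 1.16 -1.61 -0.3 ]
```

View pics/z7.png

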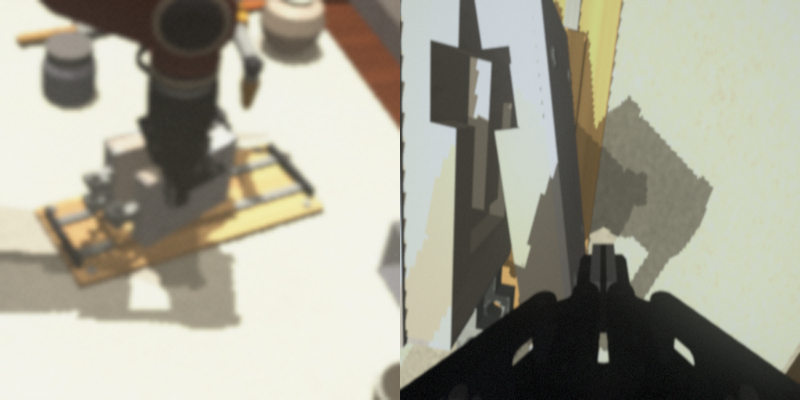

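{"fn": "jog_arm", "kwargs": {
  "steps": [
    [[-0.3,-0.8,0.9],[1.1,-1.6,1]],
    [[-0.3,-0.8,0.5],[0,0,4]],
    [[-0.3,-0.8,0.2],[0,0,4]],
    [[-0.2,-0.5,0],[0,0,2]],
    [[0,0,0],[0,0,0]]
  ]
}}

```text
t: 4.25
tool_pos: [0.5364, -0.0468, 0.2689]
tool_rot: [3.119, 0.305, 0.016]
contact_force: [0.4, -0.2, -0.1]
opening: -0.0
```

```bash
python3 arc.py;python3 - <<'E'
from h import *
snap('wrist','w4')
go([.535,-.045,.262],.2016)
E
```

```text
t 4.25 leaf by heading -0.0063327341736971465 local -0.12296677053877121 -0.051901405383024075 [ 0.44879466 -0.20656094 -0.12591138]
mould-frame offset -0.04129298045339076 -0.051121654006767166
t 4.3 shift [-0.12 -0.23  0.67] turn [ 0.48 -0.52 -0.33] n 1 per row(first) [-0.12 -0.23  0.67] [ 0.48 -0.52 -0.33]
```

View pics/w4.png

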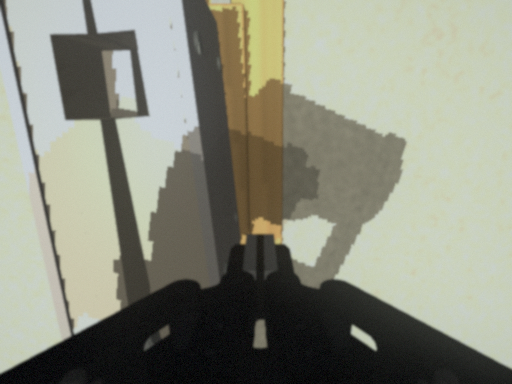

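Nearly shut; a few degrees left (gap between halves at (120,200)). Push on.

{"fn": "jog_arm", "kwargs": {
  "steps": [
    [[0,-0.5,0.3],[0.4,-0.5,0]],
    [[0,-0.4,0.2],[0,0,0]],
    [[0,-0.3,0.2],[0,0,0]],
    [[0,-0.3,0],[0,0,0]],
    [[0,0,0],[0,0,0]]
  ]
}}

```text
t: 4.8
tool_pos: [0.5376, -0.0359, 0.2689]
tool_rot: [3.112, 0.311, 0.008]
contact_force: [-0.3, 0.2, 1.0]
opening: 0.0001
```

```bash
python3 arc.py;python3 - <<'E'
from h import *
snap('wrist','w5')
E
```

```text
t 4.8 leaf by heading -0.0026504630328040013 local -0.11990166680544424 -0.04097354646815041 [-0.30018074  0.17912745  1.00404405]
mould-frame offset -0.038009844396912976 -0.0406556079862321
```

View pics/w5.png

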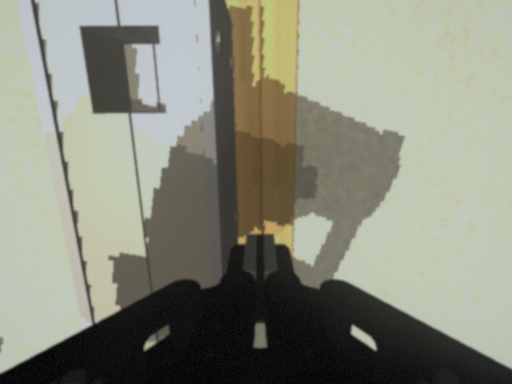

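{"fn": "jog_arm", "kwargs": {
  "steps": [
    [[0,-0.2,0],[0,0,0]],
    [[0,-0.2,0],[0,0,0]],
    [[0,0,0],[0,0,0]]
  ]
}}

```text
t: 5.15
tool_pos: [0.5375, -0.0346, 0.2689]
tool_rot: [3.104, 0.311, 0.008]
contact_force: [0.2, -0.1, 2.6]
opening: 0.0004
```

{"fn": "jog_arm", "kwargs": {
  "steps": [
    [[0,-0.3,0],[0,0,0]],
    [[0,-0.4,0],[0,0,0]]
  ]
}}

```text
t: 5.35
tool_pos: [0.5371, -0.0317, 0.2692]
tool_rot: [3.088, 0.311, 0.01]
contact_force: [3.6, -21.2, -1.9]
opening: 0.0002
```

{"fn": "jog_arm", "kwargs": {
  "steps": [
    [[0,0.6,0],[0.5,0,0]],
    [[0,0.5,-3],[0.5,0,0]],
    [[0,0,-4],[0.5,0,0]],
    [[0,-1,-3],[0,0,0]],
    [[-0.8,-2.5,0],[0,0,0]],
    [[-0.8,-2,0],[0,0,0]],
    [[0,0,0],[0,0,0]]
  ]
}}

```text
t: 6.05
tool_pos: [0.5105, 0.0124, 0.3679]
tool_rot: [-3.124, -0.315, 0.011]
contact_force: [0.4, -0.5, -0.7]
opening: 0.0003
```

```bash
python3 arc.py;python3 - <<'E'
from h import *
snap('wrist','w6'); 
go([.5198,.0021,.345],.2016)
E
```

```text
t 6.05 leaf by heading -0.0008284486062277441 local -0.1369108288899984 0.01194999617433053 [ 0.39407093 -0.48396685 -0.67717305]
mould-frame offset -0.05490088195065286 0.012063415645924823
t 6.1 shift [0.71 1.12 2.25] turn [-0.09  0.4  -0.08] n 1 per row(first) [0.71 1.12 2.25] [-0.09  0.4  -0.08]
```

View pics/w6.png

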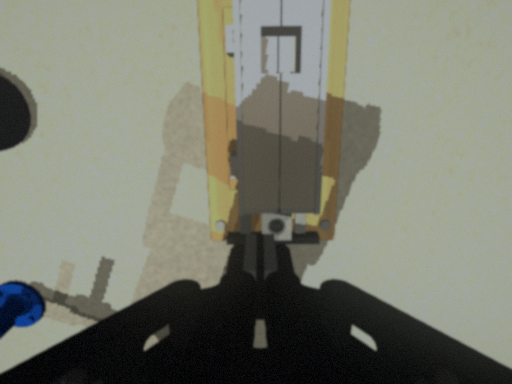

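Run:
```python
from h import *
np.set_printoptions(precision=4,suppress=True)
im=cv2.imread('pics/w6.png');cv2.imwrite('pics/z8.png',cv2.hconcat([cv2.resize(im[195:245,250:310],(480,400),interpolation=cv2.INTER_CUBIC),cv2.resize(im[15:85,250:310],(320,400),interpolation=cv2.INTER_CUBIC)]))
print(onz('w6',277.5,226,.102),onz('w6',281,49,.133))
a=onz('w6',281,100,.133);b=onz('w6',279.5,205,.133);print(a,b,np.arctan2(*(a-b)[1::-1]))
```

```text
[ 0.4839 -0.0066  0.102 ] [0.6076 0.0202 0.133 ]
[0.5793 0.0138 0.133 ] [ 0.512  -0.0002  0.133 ] 0.20543698690382803
```

View pics/z8.png

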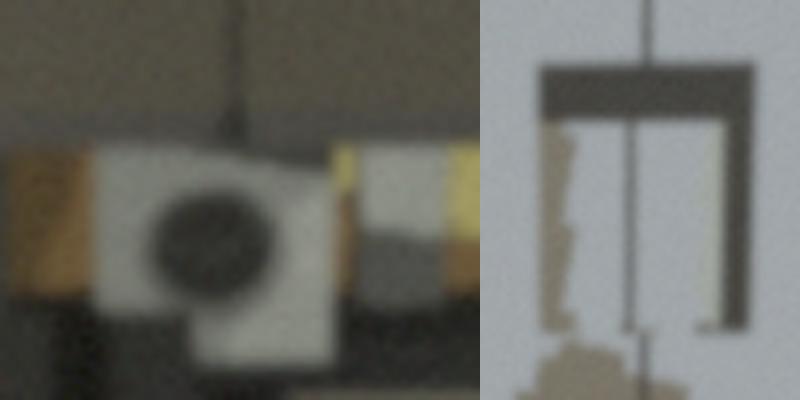

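Run:
```python
from h import *
go([.527,.0025,.263],.204)
```

```text
t 6.1 shift [ 1.48  1.24 10.44] turn [-0.09  0.4  -0.22] n 3 per row(first) [0.49 0.41 3.48] [-0.03  0.13 -0.07]
```

{"fn": "jog_arm", "kwargs": {
  "steps": [
    [[0.7,0.6,0],[0,0.3,0]],
    [[0.7,0.5,0],[0,0,0]],
    [[0,0.2,0],[0,0,0]],
    [[0,0,0],[0,0,0]],
    [[0,0,0],[0,0,0]],
    [[0,0,0],[0,0,0]]
  ],
  "fingers": 1
}}

```text
t: 6.7
tool_pos: [0.5298, -0.0015, 0.3645]
tool_rot: [-3.123, -0.309, 0.01]
contact_force: [-1.5, -0.6, 0.0]
opening: 0.0846
```

Run:
```python
from h import *
go([.527,.0025,.263],.204)
```

```text
t 6.7 shift [-0.14 -0.41 10.15] turn [-0.22  0.33 -0.38] n 3 per row(first) [-0.05 -0.14  3.38] [-0.07  0.11 -0.13]
```

{"fn": "jog_arm", "kwargs": {
  "steps": [
    [[-0.1,-0.3,2],[-0.2,0.3,-0.3]],
    [[0,-0.1,3],[0,0,0]],
    [[0,0,3],[0,0,0]],
    [[0,0,2],[0,0,0]],
    [[0,0,0],[0,0,0]]
  ]
}}

```text
t: 7.2
tool_pos: [0.5284, 0.0023, 0.2637]
tool_rot: [3.125, 0.318, 0.007]
contact_force: [0.0, -0.1, 0.0]
opening: 0.0853
```

Run:
```python
from h import *
print(ctrl.get_obs()['contact_force']);go([.527,.0025,.263],.204)
```

```text
[ 0.03749523 -0.05513884  0.02471669]
t 7.2 shift [-0.13 -0.05  0.07] turn [ 0.08 -0.26 -0.07] n 1 per row(first) [-0.13 -0.05  0.07] [ 0.08 -0.26 -0.07]
```

{"fn": "jog_arm", "kwargs": {
  "steps": [
    [[0,0,0],[0,0,0]],
    [[0,0,0],[0,0,0]],
    [[0,0,0],[0,0,0]],
    [[0,0,0],[0,0,0]]
  ],
  "fingers": -1,
  "grip_force": 40
}}

```text
t: 7.6
tool_pos: [0.5285, 0.0034, 0.2659]
tool_rot: [-3.124, -0.318, -0.01]
contact_force: [3.5, -2.9, -10.5]
opening: 0.0552
```

{"fn": "jog_arm", "kwargs": {
  "steps": [
    [[0,0,0],[0,0,0]],
    [[0,0,0],[0,0,0]],
    [[-0.7,0,-0.4],[0,0,0]],
    [[-0.7,0,-0.4],[0,0,0]],
    [[0,0,0],[0,0,0]]
  ],
  "fingers": 1
}}

```text
t: 8.1
tool_pos: [0.5153, -0.0001, 0.2791]
tool_rot: [3.125, 0.318, 0.021]
contact_force: [0.6, -0.4, 0.6]
opening: 0.0851
```

{"fn": "jog_arm", "kwargs": {
  "steps": [
    [[0,0,0],[0,0,0]],
    [[0,0,0],[0,0,0]],
    [[0,0,0],[0,0,0]],
    [[0,0,0],[0,0,0]]
  ],
  "fingers": -1
}}

```text
t: 8.5
tool_pos: [0.5152, 0.0006, 0.2808]
tool_rot: [-3.123, -0.318, -0.024]
contact_force: [-0.2, -3.1, -0.9]
opening: 0.0548
```

Run:
```python
from h import *
snap('wrist','w7')
t,Rm,o=pose();print(t,head(Rm),o['contact_force'],o['opening'])
```

```text
[0.515201   0.00058489 0.28076307] 0.20249909910686692 [-0.74705437 -0.09352635  0.65984643] 0.05491637082965026
```

View pics/w7.png

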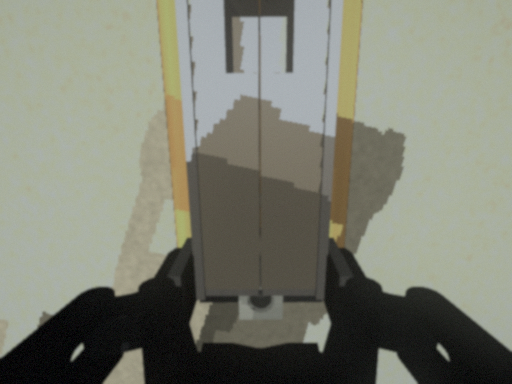

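Run:
```python
from h import *
np.set_printoptions(precision=4,suppress=True)
print(onz('w7',261,301,.102),onz('w7',259.5,72,.133),onz('w7',260,296,.133))
```

```text
[ 0.4836 -0.006   0.102 ] [0.5952 0.0177 0.133 ] [ 0.5072 -0.0006  0.133 ]
```

{"fn": "jog_arm", "kwargs": {
  "steps": [
    [[0.5,0,0],[0,0,0]],
    [[1,0,0],[0,0,0]],
    [[1,0,0],[0,0,0]],
    [[1,0,0],[0,0,0]],
    [[1,0,0],[0,0,0]],
    [[0.8,0,0],[0,0,0]],
    [[0,0,0],[0,0,0]]
  ]
}}

```text
t: 9.25
tool_pos: [0.571, 0.0122, 0.2808]
tool_rot: [-3.122, -0.318, -0.017]
contact_force: [-1.3, 0.8, 2.6]
opening: 0.0551
```

Run:
```python
from h import *
snap('wrist','w8');snap('side','s8')
t,Rm,o=pose();print(t,head(Rm),o['contact_force'],o['opening'])
im=cv2.imread('pics/s8.png');cv2.imwrite('pics/z9.png',cv2.hconcat([cv2.resize(im[140:240,280:380],(400,400),interpolation=cv2.INTER_CUBIC),cv2.resize(cv2.imread('pics/w8.png'),(400,400))]))
```

```text
[0.57059512 0.01212401 0.28079949] 0.20255884462098 [ 2.42603941  1.72453409 -1.82398853] 0.05496474142102217
```

View pics/z9.png

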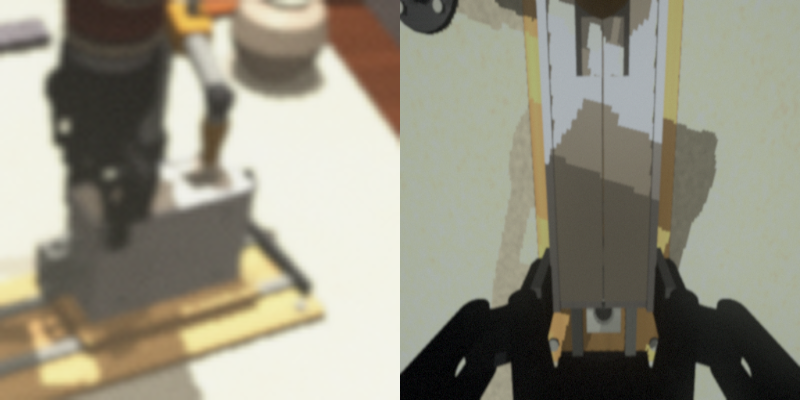

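Run:
```python
import cv2
im=cv2.imread('pics/s8.png');w=cv2.imread('pics/w8.png')
cv2.imwrite('pics/z10.png',cv2.hconcat([cv2.resize(im[150:200,310:360],(400,400),interpolation=cv2.INTER_CUBIC),cv2.resize(w[0:100,210:310],(400,400),interpolation=cv2.INTER_CUBIC)]))
```

```text
(no output)
```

View pics/z10.png

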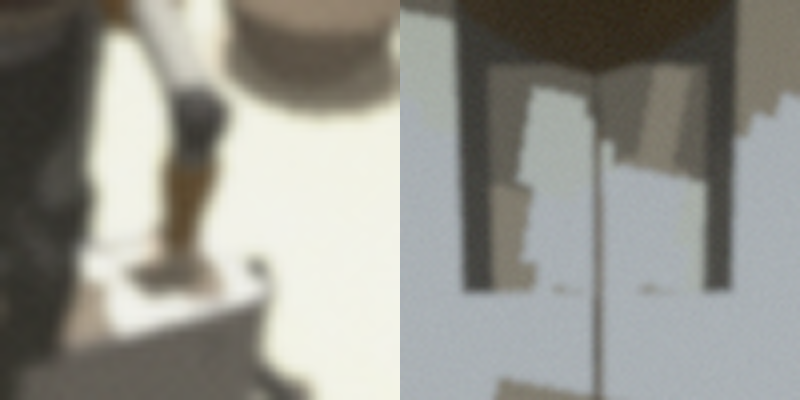

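Run:
```python
from h import *
np.set_printoptions(precision=4,suppress=True)
X=np.array([np.cos(.204),np.sin(.204),0])
n=onz('w8',259,17.8,.147);print('spout w',n+.006*X)
print('spout side',onz('s8',332.3,181.5,.147))
e=onz('w8',259.3,72,.133); print('pour near edge+12/13',e+.012*X,e+.013*X)
print('pin',onz('w8',260,300,.102)+.127*X)
print('side pour',onz('s8',331.1,184.1,.133))
```

```text
spout w [0.6696 0.0333 0.147 ]
spout side [0.6713 0.0238 0.147 ]
pour near edge+12/13 [0.662  0.0317 0.133 ] [0.663  0.0319 0.133 ]
pin [0.6634 0.0319 0.102 ]
side pour [0.6708 0.0285 0.133 ]
```

Run:
```python
from h import *
np.set_printoptions(precision=4,suppress=True)
N=np.array([-np.sin(.204),np.cos(.204),0]); p0=np.array([.663,.0319,0])
for f,u,v in [('s8',332.3,181.8),('s8',332.3,181.0),('side0',332.7,179.6),('s1',332.5,179.8)]:
    o,d=ray(f,u,v); print(f,o+d*((p0-o)@N)/(d@N))
print(proj('s8',[.6696,.0333,.147]),proj('s8',[.672,.0335,.147]),proj('top0',[.6696,.0333,.208]))
```

```text
s8 [0.6766 0.0347 0.1368]
s8 [0.6761 0.0346 0.1402]
side0 [0.6767 0.0347 0.1457]
s1 [0.6761 0.0346 0.145 ]
[330.7846 179.7809] [331.4772 179.6602] [248.5989 124.1171]
```

{"fn": "jog_arm", "kwargs": {
  "steps": [
    [[0.5,0,0],[0,0,0]],
    [[0.3,0,0],[0,0,0]],
    [[0,0,0],[0,0,0]]
  ]
}}

```text
t: 9.65
tool_pos: [0.5783, 0.0137, 0.2808]
tool_rot: [-3.123, -0.317, -0.016]
contact_force: [-1.6, 1.9, 0.6]
opening: 0.0551
```

Run:
```python
from h import *
snap('wrist','w9');snap('side','s9');snap('top','t9')
t,Rm,o=pose();print(t,head(Rm),o['contact_force'],o['opening'])
im=cv2.imread('pics/s9.png');w=cv2.imread('pics/w9.png')
cv2.imwrite('pics/z11.png',cv2.hconcat([cv2.resize(im[150:200,310:360],(400,400),interpolation=cv2.INTER_CUBIC),cv2.resize(w[0:100,210:310],(400,400),interpolation=cv2.INTER_CUBIC)]))
```

```text
[0.57819705 0.0137365  0.28082123] 0.2024892724062196 [ 0.66093096  1.1536228  -0.06010362] 0.05487979784352097
```

View pics/z11.png

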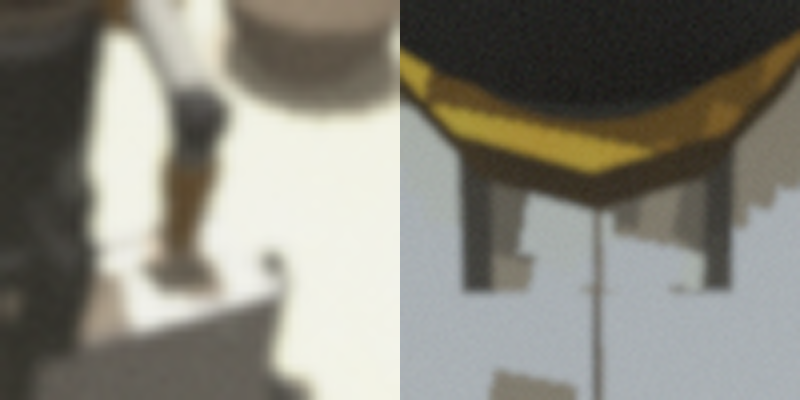

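View pics/w9.png

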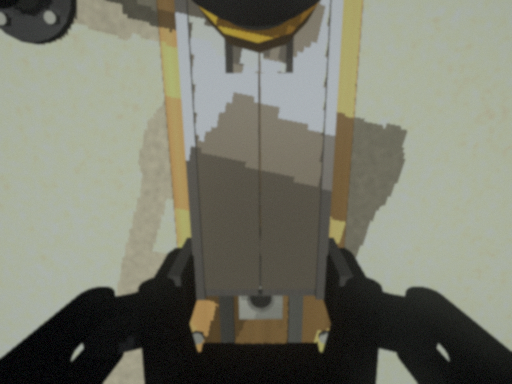

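Run:
```python
from h import *
np.set_printoptions(precision=4,suppress=True)
X=np.array([np.cos(.204),np.sin(.204),0])
for v in (51,51.7): print('spout w',onz('w9',259,v,.147)+.006*X)
e=onz('w9',259.3,72,.133); print('pour near edge+12/13',e+.012*X,e+.013*X)
print('pin',onz('w9',260.5,301,.102)+.127*X)
print(proj('s9',[.670,.033,.133]),proj('s9',[.670,.033,.147]), proj('s9',[.680,.035,.133]))
w=cv2.imread('pics/s9.png')
cv2.imwrite('pics/z12.png',cv2.resize(w[160:200,315:355],(800,600),interpolation=cv2.INTER_CUBIC))
t=cv2.imread('pics/t9.png')
cv2.imwrite('pics/z13.png',cv2.resize(t[90:220,180:310],(600,600),interpolation=cv2.INTER_CUBIC))
```

```text
spout w [0.668 0.033 0.147]
spout w [0.6678 0.033  0.147 ]
pour near edge+12/13 [0.6692 0.0332 0.133 ] [0.6702 0.0334 0.133 ]
pin [0.67  0.033 0.102]
[330.3954 183.2798] [330.935  179.8227] [333.1355 182.5579]
```

View pics/z12.png

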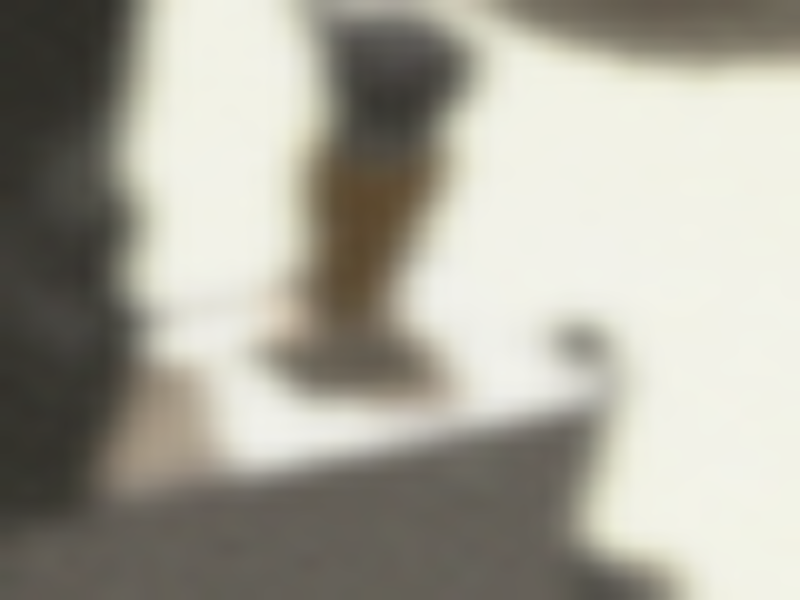

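{"fn": "jog_arm", "kwargs": {
  "steps": [
    [[0,0,0],[0,0,0]],
    [[0,0,0],[0,0,0]],
    [[-0.5,0,-2],[0,0,0]],
    [[-0.5,0,-4],[0,0,0]],
    [[-1,0,-4],[0,0,0]],
    [[-4,3,-2],[0,0,3]],
    [[-3,4,0],[0,0,4]],
    [[-3,4,0],[0,0,5]]
  ],
  "fingers": 1
}}

```text
t: 10.6
tool_pos: [0.4748, -0.1118, 0.4022]
tool_rot: [-3.14, 0.008, -0.013]
contact_force: [1.3, -0.7, 0.6]
opening: 0.0858
```

Run:
```python
from h import *
go([.40,-.355,.36],-.12)
```

```text
t 10.6 shift [-7.4  24.36  4.13] turn [-0.09 -0.47  6.6 ] n 6 per row(first) [-1.23  4.06  0.69] [-0.01 -0.08  1.1 ]
```

{"fn": "jog_arm", "kwargs": {
  "steps": [
    [[-1.3,4.2,0.5],[0,0,1.2]],
    [[-1.3,4.2,0.5],[0,0,1.2]],
    [[-1.4,4.2,0.5],[0,0,1.2]],
    [[-1.4,4.2,0.5],[0,0,1.2]],
    [[-1.4,4.2,0.5],[0,0,1.2]],
    [[-1.4,3.5,0.5],[0,0,0.6]],
    [[0,0,0],[0,0,0]]
  ]
}}

```text
t: 11.3
tool_pos: [0.3695, -0.3636, 0.3743]
tool_rot: [3.129, -0.208, 0.024]
contact_force: [0.8, 1.5, 0.4]
opening: 0.0855
```

Run:
```python
from h import *
snap('wrist','w10')
t,Rm,o=pose();print(t,head(Rm))
```

```text
[ 0.37029678 -0.36244163  0.37467706] -0.1314030802068862
```

View pics/w10.png

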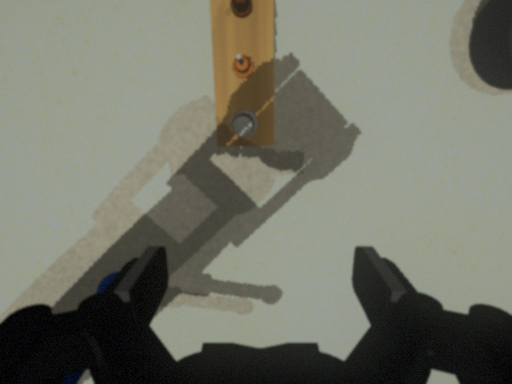

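Run:
```python
from h import *
np.set_printoptions(precision=4,suppress=True)
im=cv2.imread('pics/w10.png');cv2.imwrite('pics/z14.png',cv2.resize(im[95:155,205:285],(800,600),interpolation=cv2.INTER_CUBIC))
print(onz('w10',243,124,.105)); p=onz('w10',243,124,.105)
a=onz('w10',217,146,.066);b=onz('w10',273,145,.066);print(a,b,onz('w10',211,0,.066),onz('w10',275,0,.066))
go([p[0],p[1],.30],-.13)
```

```text
[ 0.4265 -0.3603  0.105 ]
[ 0.4086 -0.3327  0.066 ] [ 0.4029 -0.3816  0.066 ] [ 0.5215 -0.3473  0.066 ] [ 0.5149 -0.3969  0.066 ]
t 11.35 shift [ 5.43 -0.97  7.55] turn [ 0.2  -0.93 -0.08] n 2 per row(first) [ 2.71 -0.49  3.78] [ 0.1  -0.47 -0.04]
```

View pics/z14.png

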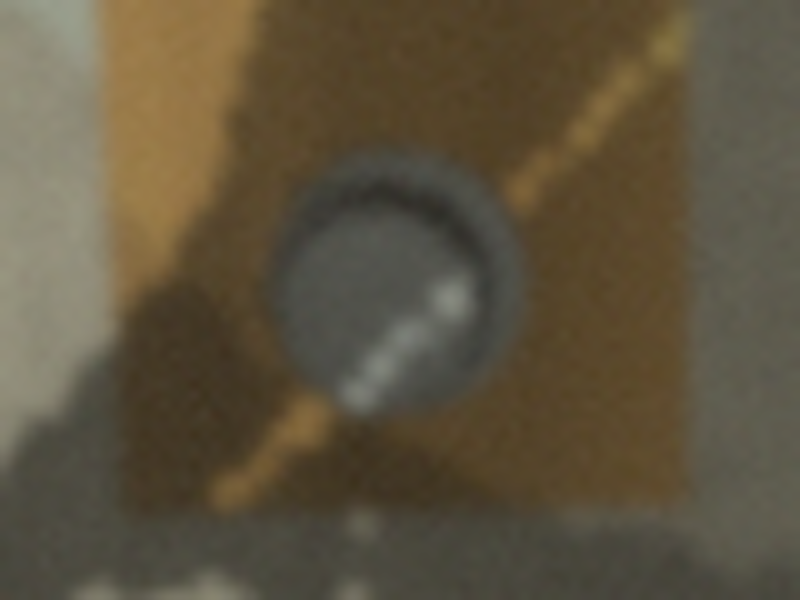

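{"fn": "jog_arm", "kwargs": {
  "steps": [
    [[2.7,-0.5,2],[0.1,-0.5,0]],
    [[2.7,-0.4,2],[0.1,-0.4,0]],
    [[0,0,1],[0,0,0]],
    [[0,0,0],[0,0,0]]
  ]
}}

```text
t: 11.75
tool_pos: [0.4281, -0.3589, 0.326]
tool_rot: [3.133, -0.205, 0.004]
contact_force: [0.1, 0.5, -0.5]
opening: 0.0856
```

Run:
```python
from h import *
go([.4255,-.360,.249],-.13)
```

```text
t 11.75 shift [-0.26  0.13  7.7 ] turn [ 0.08 -0.16 -0.03] n 2 per row(first) [-0.13  0.07  3.85] [ 0.04 -0.08 -0.01]
```

{"fn": "jog_arm", "kwargs": {
  "steps": [
    [[-0.2,0.1,3],[0,-0.2,0]],
    [[-0.1,0,2.5],[0,0,0]],
    [[0,0,1.6],[0,0,0]],
    [[0,0,0.5],[0,0,0]],
    [[0,0,0],[0,0,0]]
  ]
}}

```text
t: 12.25
tool_pos: [0.4257, -0.3583, 0.2529]
tool_rot: [3.129, -0.199, 0.007]
contact_force: [0.3, 0.4, 0.1]
opening: 0.0853
```

Run:
```python
from h import *
go([.4255,-.360,.249],-.13); snap('wrist','w11');snap('side','s11')
im=cv2.imread('pics/s11.png');cv2.imwrite('pics/z15.png',cv2.hconcat([cv2.resize(im[260:350,250:350],(400,400),interpolation=cv2.INTER_CUBIC),cv2.resize(cv2.imread('pics/w11.png'),(400,400))]))
```

```text
t 12.25 shift [0.   0.16 0.4 ] turn [ 0.36 -0.26  0.16] n 1 per row(first) [0.   0.16 0.4 ] [ 0.36 -0.26  0.16]
```

View pics/z15.png

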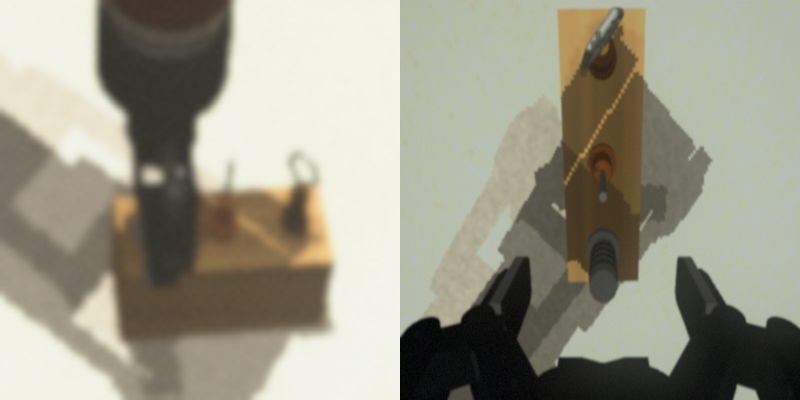

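{"fn": "jog_arm", "kwargs": {
  "steps": [
    [[0,0.1,0.4],[0.4,-0.3,0]],
    [[0,0,0.1],[0,0,0]],
    [[0,0,0],[0,0,0]]
  ]
}}

```text
t: 12.65
tool_pos: [0.4267, -0.3608, 0.252]
tool_rot: [3.131, -0.2, 0.007]
contact_force: [-0.5, 0.7, 0.4]
opening: 0.0856
```

{"fn": "jog_arm", "kwargs": {
  "steps": [
    [[0,0,0],[0,0,0]],
    [[0,0,0],[0,0,0]],
    [[0,0,0],[0,0,0]],
    [[0,0,0],[0,0,0]],
    [[0,0,0],[0,0,0]]
  ],
  "fingers": -1,
  "grip_force": 40
}}

```text
t: 13.15
tool_pos: [0.427, -0.3608, 0.2529]
tool_rot: [3.132, -0.2, 0.008]
contact_force: [0.2, 2.8, 2.0]
opening: 0.0142
```

Run:
```python
from h import *
np.set_printoptions(precision=4,suppress=True)
t,Rm,o=pose();print(o['t'],t,head(Rm),Rm[:,2],o['contact_force'],o['opening'])
snap('wrist','w12')
im=cv2.imread('pics/w12.png');cv2.imwrite('pics/z16.png',cv2.resize(im[180:330,160:360],(800,600),interpolation=cv2.INTER_CUBIC))
```

```text
13.15 [ 0.427  -0.3608  0.2529] -0.12769752435012147 [ 0.0052 -0.0033 -1.    ] [0.1765 2.7921 2.0419] 0.01422968524808943
```

View pics/z16.png

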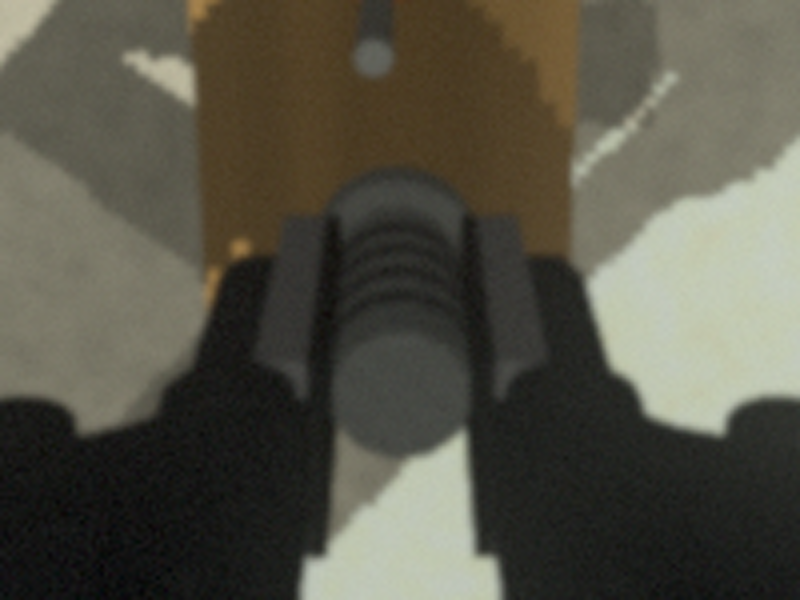

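{"fn": "jog_arm", "kwargs": {
  "steps": [
    [[0,0,-1.5],[0,0,0]],
    [[0,0,-3],[0,0,0]],
    [[0,0,-4],[0,0,0]],
    [[0,0,-4],[0,0,0]],
    [[0,0,-2.5],[0,0,0]],
    [[0,0,0],[0,0,0]]
  ]
}}

```text
t: 13.8
tool_pos: [0.4256, -0.3601, 0.4113]
tool_rot: [3.127, -0.2, 0.012]
contact_force: [1.2, 0.0, -0.6]
opening: 0.0146
```

Run:
```python
from h import *
t,Rm,o=pose();print(o['opening'],o['contact_force'])
go([.505,-.002,.40],.204); snap('wrist','w13')
```

```text
0.014595636414642397 [ 1.23359574  0.02675748 -0.59485665]
t 13.8 shift [  3.31 -36.54   0.88] turn [  0.52  -0.38 -19.  ] n 8 per row(first) [ 0.41 -4.57  0.11] [ 0.06 -0.05 -2.37]
```

View pics/w13.png

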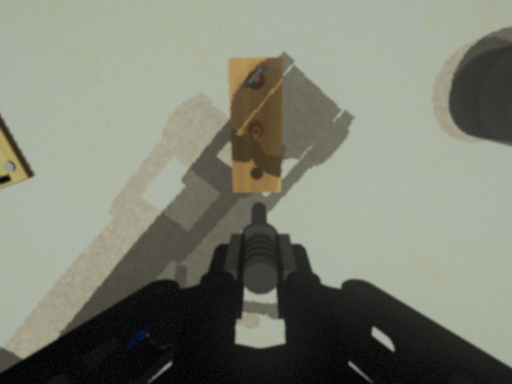

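{"fn": "jog_arm", "kwargs": {
  "steps": [
    [[0.4,-2.5,0],[0.5,-0.4,-1]],
    [[0.4,-4,0],[0,0,-2.5]],
    [[0.6,-4,0],[0,0,-2.5]],
    [[0.8,-4,0.2],[0,0,-2.5]],
    [[1,-4,0.2],[0,0,-2.5]],
    [[1.2,-4,0.2],[0,0,-2.5]],
    [[1.4,-4,0.2],[0,0,-2.5]],
    [[1.6,-4,0],[0,0,-2.5]]
  ]
}}

```text
t: 14.65
tool_pos: [0.4932, -0.0454, 0.3845]
tool_rot: [-3.112, -0.307, 0.034]
contact_force: [0.8, 1.2, -0.6]
opening: 0.0151
```

Run:
```python
from h import *
go([.505,-.002,.40],.204)
```

```text
t 14.65 shift [ 1.98 -4.05 -1.53] turn [-0.91  1.16 -0.43] n 1 per row(first) [ 1.98 -4.05 -1.53] [-0.91  1.16 -0.43]
```

{"fn": "jog_arm", "kwargs": {
  "steps": [
    [[0.9,-2,-0.4],[-0.9,1.1,-0.4]],
    [[0.9,-1.8,-0.4],[0,0,0]],
    [[0,0,0],[0,0,0]],
    [[0,0,0],[0,0,0]]
  ]
}}

```text
t: 15.05
tool_pos: [0.5015, 0.0021, 0.3825]
tool_rot: [-3.12, -0.334, 0.024]
contact_force: [0.2, -0.2, -1.6]
opening: 0.0146
```

Run:
```python
from h import *
t,Rm,o=pose(); print(t,Rm[:,2],head(Rm))
snap('wrist','w14')
```

```text
[0.5014709  0.00208239 0.38254927] [-0.0157768   0.00203731 -0.99987346] 0.2131878269112952
```

View pics/w14.png

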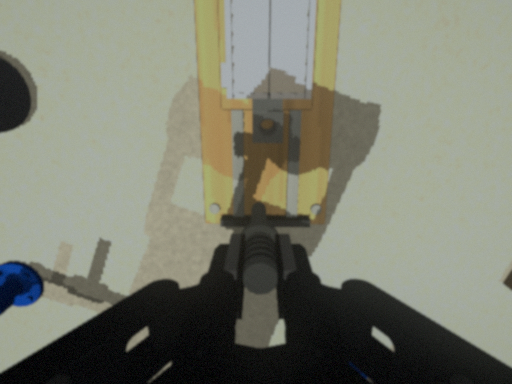

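Run:
```python
from h import *
np.set_printoptions(precision=4,suppress=True)
im=cv2.imread('pics/w14.png');cv2.imwrite('pics/z17.png',cv2.hconcat([cv2.resize(im[95:155,235:295],(400,400),interpolation=cv2.INTER_CUBIC),cv2.resize(im[195:295,210:310],(400,400),interpolation=cv2.INTER_CUBIC)]))
ph=onz('w14',267.5,124,.102)
t,Rm,o=pose()
for v in (204,206,208):
    tip=onz('w14',259,v,t[2]-.2449); print(v,tip,'in tool mm',(Rm.T@(tip-t))*1000)
print('ph',ph,'in tool mm',Rm.T@(ph-t)*1000)
```

```text
204 [0.4953 0.0029 0.1375] in tool mm [ -2.0486  -1.0184 244.9689]
206 [0.4938 0.0026 0.1375] in tool mm [ -3.5721  -1.0187 244.9919]
208 [0.4923 0.0023 0.1375] in tool mm [ -5.1019  -1.0189 245.015 ]
ph [0.5483 0.0079 0.102 ] in tool mm [ 51.3376   5.4983 279.6735]
```

View pics/z17.png

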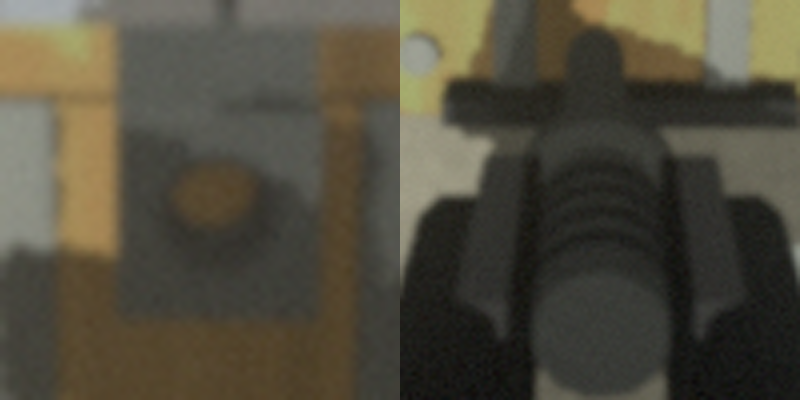

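Run:
```python
from h import *
np.set_printoptions(precision=4,suppress=True)
t,Rm,o=pose()
def ontool(f,u,v,zt):
    a,d=ray(f,u,v); a=Rm.T@(a-t); d=Rm.T@d; return (a+d*(zt-a[2])/d[2])*1000
K=lambda x,y:(210+(x-400)/4-.4,195+y/4-.4)
print('knob c',ontool('w14',*K(602,330),.1479),'edges',ontool('w14',*K(534,330),.1479),ontool('w14',*K(670,330),.1479),ontool('w14',*K(602,394),.1479),ontool('w14',*K(602,268),.1479))
print('tip top',ontool('w14',*K(597,30),.2449),ontool('w14',*K(597,45),.2449))
# collar: front visible edge top at (600,118)?
print('collar far edge',ontool('w14',*K(600,118),.1819),ontool('w14',*K(600,118),.1869))
print('collar L/R',ontool('w14',*K(537,150),.184),ontool('w14',*K(668,150),.184))
for u,v in [(267.1,125.3),(267.5,126.1)]: 
  p=onz('w14',u,v,.102); print(p, Rm.T@(p-t)*1000)
```

```text
knob c [ -1.2241  -0.3941 147.9   ] edges [ -1.225   -7.5409 147.9   ] [ -1.2232   6.7534 147.9   ] [ -8.999   -0.3874 147.9   ] [  6.0654  -0.4002 147.9   ]
tip top [ -0.5912  -1.1252 244.9   ] [ -3.4262  -1.126  244.9   ]
collar far edge [  8.6542  -0.6029 181.9   ] [  6.5767  -0.6013 186.9   ]
collar L/R [  3.2468  -8.8837 184.    ] [  3.251   8.341 184.   ]
[0.5472 0.008  0.102 ] [ 50.35     5.1969 279.6902]
[0.5467 0.0076 0.102 ] [ 49.7416   5.5111 279.6976]
```

Run:
```python
from h import *
go([.5486,.0074,.357],.204)
```

```text
t 15.1 shift [4.77 0.46 2.47] turn [-0.32  0.87  0.48] n 2 per row(first) [2.39 0.23 1.24] [-0.16  0.43  0.24]
```

{"fn": "jog_arm", "kwargs": {
  "steps": [
    [[2.4,0.2,0],[-0.3,0.8,0.4]],
    [[2.1,0.2,0],[0,0,0]],
    [[0.2,0,0.8],[0,0,0]],
    [[0,0,0.8],[0,0,0]],
    [[0,0,0],[0,0,0]]
  ]
}}

```text
t: 15.6
tool_pos: [0.5473, 0.0029, 0.3603]
tool_rot: [3.126, 0.311, -0.013]
contact_force: [-0.6, 0.6, -0.7]
opening: 0.0146
```

Run:
```python
from h import *
go([.5486,.0074,.357],.204); print(pose()[1][:,2])
snap('wrist','w15');snap('side','s15')
im=cv2.imread('pics/s15.png');w=cv2.imread('pics/w15.png')
cv2.imwrite('pics/z18.png',cv2.hconcat([cv2.resize(im[150:230,260:340],(400,400),interpolation=cv2.INTER_CUBIC),cv2.resize(w[170:300,195:325],(400,400),interpolation=cv2.INTER_CUBIC)]))
```

```text
t 15.6 shift [ 0.22 -0.42  0.33] turn [-0.04  0.49 -0.33] n 1 per row(first) [ 0.22 -0.42  0.33] [-0.04  0.49 -0.33]
[-8.46233221e-03 -9.69568048e-04 -9.99963724e-01]
```

View pics/z18.png

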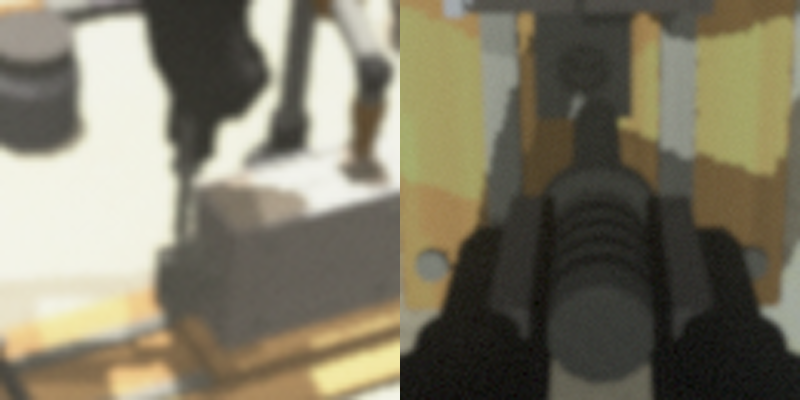

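```bash
cat > tp.py <<'E'
from h import *
np.set_printoptions(precision=2,suppress=True)
t,Rm,o=pose()
def ontool(f,u,v,zt):
    a,d=ray(f,u,v); a=Rm.T@(a-t); d=Rm.T@d; return (a+d*(zt-a[2])/d[2])*1000
def holetool(f,u,v):
    return Rm.T@(onz(f,u,v,.102)-t)*1000
E
python3 - <<'E'
from tp import *
w=cv2.imread('pics/w15.png')
cv2.imwrite('pics/z19.png',cv2.resize(w[165:235,225:295],(600,600),interpolation=cv2.INTER_CUBIC))
print('tip far edge',ontool('w15',259.3,203.6,.2449),'hole',holetool('w15',254.1,191.7),onz('w15',254.1,191.7,.102))
E
```

```text
tip far edge [ -2.09  -0.62 244.9 ] hole [  2.31  -4.55 259.61] [0.55 0.01 0.1 ]
```

View pics/z19.png

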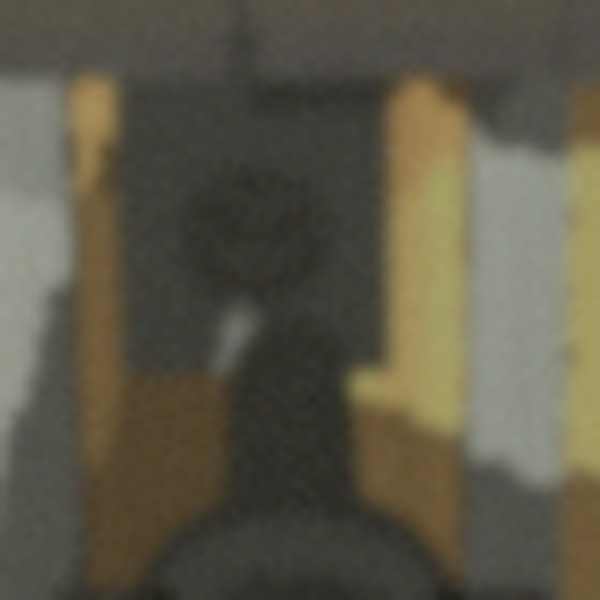

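{"fn": "jog_arm", "kwargs": {
  "steps": [
    [[0.2,-0.4,0],[0,0.5,-0.3]],
    [[0,0,0],[0,0,0]],
    [[0,0,0],[0,0,0]]
  ]
}}

```text
t: 16.0
tool_pos: [0.5479, 0.0076, 0.3626]
tool_rot: [-3.125, -0.32, -0.007]
contact_force: [-0.2, 0.1, 0.0]
opening: 0.0147
```

Run:
```python
from tp import *
go([.5486,.0074,.35],.204)
print(Rm[:,2]*1000)
snap('wrist','w16')
w=cv2.imread('pics/w16.png')
cv2.imwrite('pics/z20.png',cv2.resize(w[165:235,225:295],(600,600),interpolation=cv2.INTER_CUBIC))
```

```text
t 16.0 shift [0.05 0.03 1.26] turn [ 0.02 -0.25 -0.01] n 1 per row(first) [0.05 0.03 1.26] [ 0.02 -0.25 -0.01]
[   4.4     0.59 -999.99]
```

View pics/z20.png

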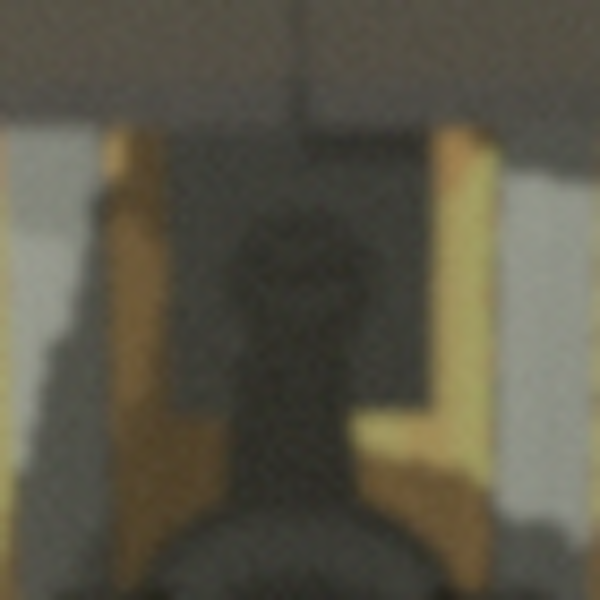

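Run:
```python
from tp import *
c=lambda x,y:(225+x/8.571-.4,165+y/8.571-.4)
h=onz('w16',*c(299,275),.102);print('hole world mm',h*1000,'tool',Rm.T@(h-t)*1000)
for y in (300,310,320): print('tip far',ontool('w16',*c(297,y),.2449), (Rm@(ontool('w16',*c(297,y),.2449)/1000)+t)*1000)
```

```text
hole world mm [547.34   7.91 102.  ] tool [ -1.71  -0.52 260.62]
tip far [  1.1   -0.67 244.9 ] [549.99   8.62 117.73]
tip far [  0.22  -0.67 244.9 ] [549.13   8.44 117.72]
tip far [ -0.65  -0.68 244.9 ] [548.27   8.26 117.72]
```

{"fn": "jog_arm", "kwargs": {
  "steps": [
    [[0.1,0,0.6],[0,-0.25,0]],
    [[0,0,0.6],[0,0,0]],
    [[0,0,0.4],[0,0,0]],
    [[0,0,0.4],[0,0,0]],
    [[0,0,0],[0,0,0]]
  ]
}}

```text
t: 16.55
tool_pos: [0.5489, 0.008, 0.3408]
tool_rot: [3.125, 0.32, -0.001]
contact_force: [0.1, -0.4, -0.8]
opening: 0.0147
```

Run:
```python
from tp import *
print(Rm[:,2]*1000,o['contact_force'])
go([.5486,.0074,.289],.204)
```

```text
[   -0.36    -0.39 -1000.  ] [ 0.06 -0.43 -0.84]
t 16.55 shift [-0.04  0.05  5.18] turn [0.02 0.02 0.01] n 2 per row(first) [-0.02  0.02  2.59] [0.01 0.01 0.  ]
```

{"fn": "jog_arm", "kwargs": {
  "steps": [
    [[0,0,0.5],[0,0,0]],
    [[0,0,0.5],[0,0,0]],
    [[0,0,0.5],[0,0,0]]
  ]
}}

```text
t: 16.85
tool_pos: [0.5492, 0.0079, 0.3254]
tool_rot: [3.125, 0.32, 0.001]
contact_force: [-1.4, -0.1, -1.2]
opening: 0.0147
```

{"fn": "jog_arm", "kwargs": {
  "steps": [
    [[0,0,0.5],[0,0,0]],
    [[0,0,0.5],[0,0,0]],
    [[0,0,0.5],[0,0,0]],
    [[0,0,0.5],[0,0,0]]
  ]
}}

```text
t: 17.25
tool_pos: [0.5491, 0.0079, 0.3033]
tool_rot: [3.125, 0.32, 0.001]
contact_force: [0.3, 0.2, -0.7]
opening: 0.0142
```

{"fn": "jog_arm", "kwargs": {
  "steps": [
    [[0,0,0.5],[0,0,0]],
    [[0,0,0.4],[0,0,0]],
    [[0,0,0.3],[0,0,0]],
    [[0,0,0.2],[0,0,0]]
  ]
}}

```text
t: 17.65
tool_pos: [0.5493, 0.0079, 0.2887]
tool_rot: [3.125, 0.32, 0.0]
contact_force: [-2.5, 1.1, 12.0]
opening: 0.0144
```

{"fn": "jog_arm", "kwargs": {
  "steps": [
    [[0,0,0.2],[0,0,0]],
    [[0,0,0.1],[0,0,0]]
  ]
}}

```text
t: 17.85
tool_pos: [0.5503, 0.0081, 0.2889]
tool_rot: [3.125, 0.32, 0.005]
contact_force: [-1.1, 0.9, 0.8]
opening: 0.0145
```

Run:
```python
from tp import *
snap('wrist','w17');snap('side','s17')
im=cv2.imread('pics/s17.png');w=cv2.imread('pics/w17.png')
cv2.imwrite('pics/z21.png',cv2.hconcat([cv2.resize(im[160:230,270:340],(400,400),interpolation=cv2.INTER_CUBIC),cv2.resize(w[165:295,195:325],(400,400),interpolation=cv2.INTER_CUBIC)]))
```

```text
(no output)
```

View pics/z21.png

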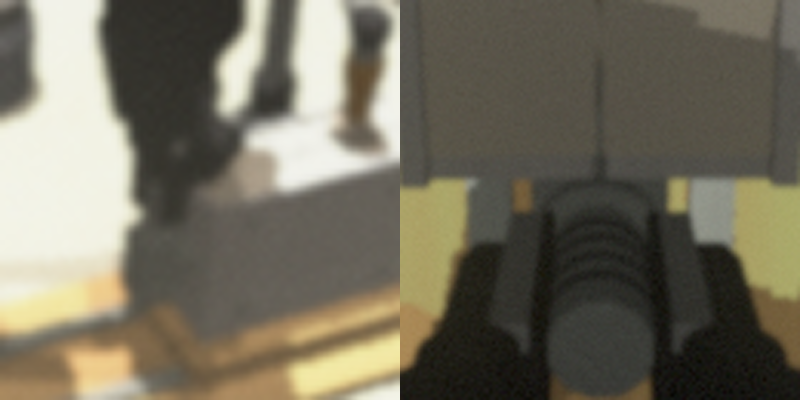

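{"fn": "jog_arm", "kwargs": {
  "steps": [
    [[0,0,0],[0,0,0]],
    [[0,0,0],[0,0,0]],
    [[0,0,0],[0,0,0]],
    [[0,0,-2],[0,0,0]],
    [[0,0,-3],[0,0,0]],
    [[-1,0,-3],[0,0,0]],
    [[-1,0,-2],[0,0,0]],
    [[0,0,0],[0,0,0]]
  ],
  "fingers": 1
}}

```text
t: 18.75
tool_pos: [0.5292, 0.0038, 0.3878]
tool_rot: [-3.124, -0.32, 0.005]
contact_force: [0.5, -0.2, -0.0]
opening: 0.0854
```

Run:
```python
from tp import *
print(t,head(Rm),Rm[:,2]*1000)
snap('wrist','w18');snap('side','s18')
im=cv2.imread('pics/s18.png');w=cv2.imread('pics/w18.png')
cv2.imwrite('pics/z22.png',cv2.hconcat([cv2.resize(im[160:230,270:340],(400,400),interpolation=cv2.INTER_CUBIC),cv2.resize(w,(400,400),interpolation=cv2.INTER_CUBIC)]))
```

```text
[0.53 0.   0.39] 0.20402292948251136 [  -3.55    0.45 -999.99]
```

View pics/z22.png

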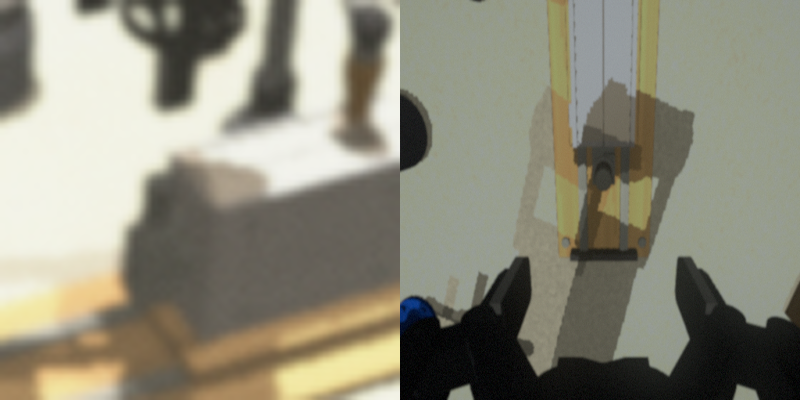

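View pics/w18.png

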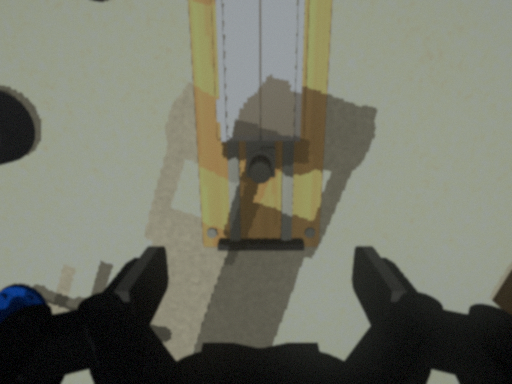

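Run:
```python
from tp import *
p=onz('w18',260,168,.141);print('knob',p*1000)
go([.5788,.0144,.276],.204)
```

```text
knob [551.54   8.82 141.  ]
t 18.85 shift [ 5.17  0.01 10.8 ] turn [-0.17  0.46  0.01] n 3 per row(first) [1.72 0.   3.6 ] [-0.06  0.15  0.  ]
```

{"fn": "jog_arm", "kwargs": {
  "steps": [
    [[2.6,0,0],[-0.2,0.4,0]],
    [[2.6,0,1],[0,0,0]],
    [[0.2,0,3],[0,0,0]],
    [[0,0,3],[0,0,0]],
    [[0,0,2],[0,0,0]],
    [[0,0,0],[0,0,0]]
  ]
}}

```text
t: 19.45
tool_pos: [0.5822, 0.016, 0.2781]
tool_rot: [-3.123, -0.32, 0.024]
contact_force: [-0.5, 0.1, -0.9]
opening: 0.0851
```

Run:
```python
from tp import *
print(o['contact_force'],Rm[:,2]*1000)
go([.580,.0146,.276],.204)
```

```text
[-0.53  0.12 -0.88] [ -15.56    0.98 -999.88]
t 19.45 shift [-0.24  0.09  0.22] turn [-0.24  0.86  0.  ] n 1 per row(first) [-0.24  0.09  0.22] [-0.24  0.86  0.  ]
```

{"fn": "jog_arm", "kwargs": {
  "steps": [
    [[-0.2,0.1,0.2],[-0.2,0.9,0]],
    [[0,0,0],[0,0,0]],
    [[0,0,0],[0,0,0]]
  ]
}}

```text
t: 19.75
tool_pos: [0.5801, 0.0146, 0.2747]
tool_rot: [-3.124, -0.32, 0.001]
contact_force: [0.6, -0.9, 0.3]
opening: 0.0852
```

{"fn": "jog_arm", "kwargs": {
  "steps": [
    [[0,0,0],[0,0,0]],
    [[0,0,0],[0,0,0]],
    [[0,0,0],[0,0,0]],
    [[0,0,0],[0,0,0]],
    [[0,0,0],[0,0,0]]
  ],
  "fingers": -1,
  "grip_force": 60
}}

```text
t: 20.25
tool_pos: [0.5808, 0.0147, 0.2776]
tool_rot: [-3.125, -0.32, -0.007]
contact_force: [-0.1, -0.0, -1.2]
opening: 0.0543
```

Run:
```python
from tp import *
print(t*1000,o['contact_force'],Rm[:,2]*1000,o['opening'])
snap('wrist','w19');snap('side','s19')
im=cv2.imread('pics/s19.png');w=cv2.imread('pics/w19.png')
cv2.imwrite('pics/z23.png',cv2.resize(im[160:200,315:355],(800,600),interpolation=cv2.INTER_CUBIC))
```

```text
[580.77  14.68 277.63] [-0.09 -0.04 -1.24] [   4.4     0.64 -999.99] 0.054335847352391844
```

View pics/z23.png

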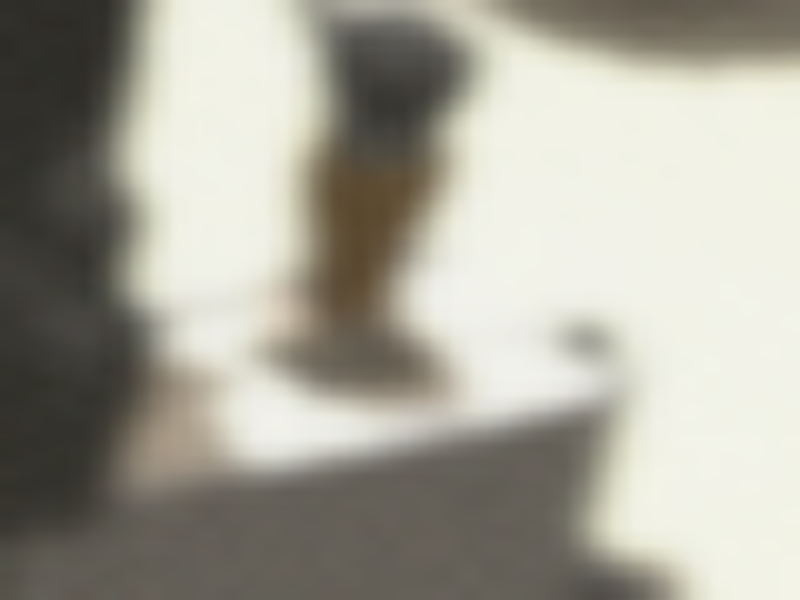

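View pics/w19.png

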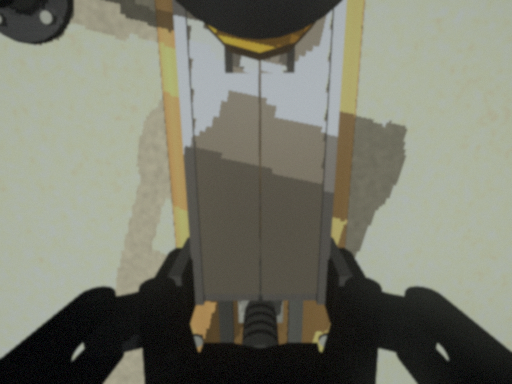

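Run:
```python
from tp import *
X=np.array([np.cos(.204),np.sin(.204),0]);Y=np.array([-X[1],X[0],0]); 
Z=lambda p:((proj('s19',p)-[315,160]+.5)*[20,15]).round(0)
c=np.array([.6715,.0334,.133])
print('c',Z(c))
for a,b in [(-13,-12),(13,-12),(13,12),(-13,12)]: print(a,b,Z(c+X*a/1e3+Y*b/1e3))
print('tip above',Z(c+[0,0,.014]),'tip at 208',Z(c+[0,0,.075]))
print('block end corners', Z(c+X*.035-Y*.028),Z(c+X*.035+Y*.028),'5mm X',Z(c+.005*X))
# from wrist
print('pour', (onz('w19',259.5,72,.133)+.013*X)*1000, 'front',(onz('w19',260,300,.133)+.105*X)*1000)
```

```text
c [326. 355.]
-13 -12 [295. 401.]
13 -12 [435. 372.]
13 12 [357. 310.]
-13 12 [218. 337.]
tip above [337. 303.] tip at 208 [386.  68.]
block end corners [606. 391.] [421. 246.] 5mm X [353. 349.]
pour [671.62  33.85 133.  ] front [674.22  34.22 133.  ]
```

{"fn": "jog_arm", "kwargs": {
  "steps": [
    [[-0.2,0,0],[0,0,0]],
    [[0,0,0],[0,0,0]],
    [[0,0,0],[0,0,0]],
    [[0,0,0],[0,0,0]]
  ]
}}

```text
t: 20.75
tool_pos: [0.5789, 0.0143, 0.2777]
tool_rot: [-3.125, -0.32, -0.009]
contact_force: [2.1, 0.4, -1.7]
opening: 0.0545
```

Run:
```python
from tp import *
print(t*1000,o['contact_force'],Rm[:,2]*1000,o['opening'])
snap('wrist','w20');snap('side','s20');snap('top','t20')
im=cv2.imread('pics/s20.png');w=cv2.imread('pics/w20.png');tp=cv2.imread('pics/t20.png')
cv2.imwrite('pics/z24.png',cv2.hconcat([cv2.resize(im[160:200,315:355],(400,300),interpolation=cv2.INTER_CUBIC),cv2.resize(w,(400,300))]))
cv2.imwrite('pics/z25.png',cv2.hconcat([cv2.resize(im[140:260,240:380],(400,343),interpolation=cv2.INTER_CUBIC),cv2.resize(tp[90:220,180:310],(343,343),interpolation=cv2.INTER_CUBIC)]))
```

```text
[578.92  14.27 277.65] [ 2.07  0.35 -1.73] [   5.42    0.86 -999.98] 0.054458908008040485
```

View pics/z24.png

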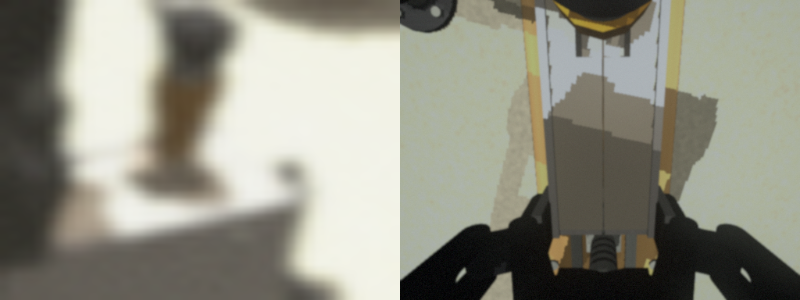

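View pics/z25.png

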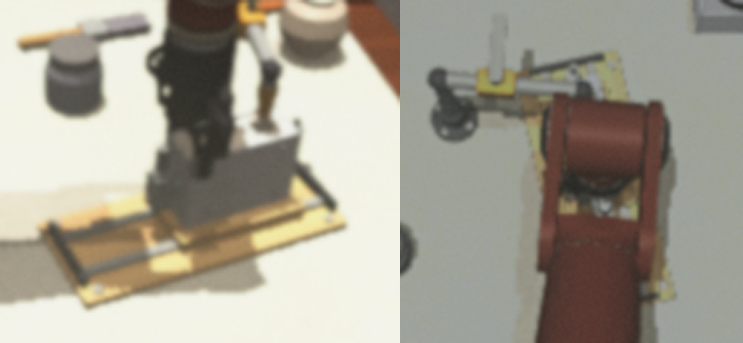

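{"fn": "jog_arm", "kwargs": {
  "steps": [
    [[0,0,0],[0,0,0]],
    [[0,0,0],[0,0,0]],
    [[0,0,0],[0,0,0]]
  ]
}}

```text
t: 21.2
tool_pos: [0.5789, 0.0143, 0.2777]
tool_rot: [-3.125, -0.32, -0.008]
contact_force: [0.5, 0.4, -0.8]
opening: 0.0547
```

Run:
```python
from tp import *
print(t*1000,o['contact_force'],o['opening'],abs(o['dq']).max())
print(ctrl.finish_job())
```

```text
[578.95  14.29 277.65] [ 0.49  0.4  -0.82] 0.05469147555455981 0.0015894669272775626
the job is handed in; nothing more can be done
None
```

I handed the job in at about 21 s, with the mould shut, pinned and under the spout, and the gripper still squeezing both halves at a commanded 60 N. No verdict is reported, and the actual finger force on each half isn't something I can read.

I shut the swinging half first, then slid the mould along gripped shut. After that I seated the pin and gripped again across the front.

Last checks:
- **Halves:** only a thin seam shows between them. The fingers stop at about 54.7 mm, against a nominal 56 mm. I did not measure the hinge angle.
- **Pin:** the push-down met about 12 N at 288.7 mm, the height calculated for a seated collar (288.9 mm). The pin looked upright from the side and from the wrist camera.
- **At rest:** the arm is still and net outside force is about 1 N.
- **Pour hole:** this is the least certain check. Before a final 1.9 mm pull-back the cameras disagreed: the wrist view put the hole 2–3 mm past the spout axis, the side view about 1 mm short. The remaining error should be 1–3 mm, inside the 6 mm limit.
- **Side camera:** it reads about 5 mm too far in x compared with the other two, so I used it only for relative positions.
- **Bystanders:** I made no contact with any that I could detect. I did not measure them again at the end.

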